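# Make up the chip-repair kit and the hanging kit for the picture frame

### The arm

A 6-joint arm with a two-finger parallel gripper is mounted at the origin on the work surface; the furniture and walls round the work are solid. World frame = base frame: x ahead of the robot, y to its left, z up, the work surface at z = 0. Lengths are in m, angles in degrees, forces in N, time in s.
With the tool pointing down it reaches from about 0.35 to 0.875 m from the base axis. Payload 4.2 kg.
Tool frame: the origin (TCP) lies on the front face of the gripper's body, between the roots of the fingers; the fingertips stand 70 mm ahead of it and the grasp point (between the pads) lies 51 mm ahead of it (r.nose_length is the distance from the TCP to the fingertips, in m); z points along the fingers, y is the direction in which the jaws open and shut (so a half turn about z gives the same grasp; the last joint's range is limited). The gripper opens to 87 mm and grips with 3 to 60 N. Pads are 19 mm wide; open, the fingers measure 117 mm over their backs; the gripper's body (75 mm by 190 mm) begins 51 mm behind the grasp point.
Start: joints at [91.536, 22.042, 0.453, 0, -68.411, -14.817], TCP at [0.144, 0.608, 0.292] pointing down, gripper open.
Joint ranges: [-179.83, 179.83], [-69.29, 118.12], [-61.27, 80.66], [-181.25, 117.63], [-171.15, -9.14], [-177.46, 177.46]. Speed limits (degrees/s): [159.86, 159.86, 180, 180, 180, 180].

### API

Orientations are given as a 3x3 rotation matrix whose columns are the frame's x, y, z axes.
In Python, from station import telemetry, capture, order, r gives the robot as it stands.
- The arm moves only by the tool drive_tool, never from a script. Its argument "series" is a list of rows, each a list of 4 numbers: the shift along the tool's x, y, z as a fraction of full scale, then the turn about the tool's z as a fraction of full scale. In form: [[dx, dy, dz, turn], ...]. A call has 1 to 10 rows; each row is the pose to reach, as a shift and turn from the pose commanded when the call began, along the tool's axes at that moment; what a row does not reach only later rows make up. Full scale, the value 1, is 0.12 m for a shift and 2 rad for a turn. A row lasts 1/8 s, in which the tool goes at most 62.5 mm and 10.7 degrees, less where a joint would pass 70% of its speed; a pose out of reach is approached as far as the arm can. A call with a number of a shift or a turn outside -1 to 1 is refused whole. A call with a gripper value outside its range is refused whole. "fingers" is the finger opening in mm, from 0 to 87, set as the call begins (left out, the last holds). The fingers move at their own pace and stop on an object; the grip force is fixed at half the most. Time passes only in rows, so rows that repeat a pose let the fingers close. It gives the time, the measured TCP pose, the force and the opening at its end, in the units of the state.
- telemetry.sense(): the state, without advancing time (a new reading comes with each control period).
- capture(name): name is "scene" or "side" or "wrist"; returns a dict with "color" (480x640x3 uint8, blue, green, red), "fx", "fy", "cx", "cy" (pixels), "eye" and "attitude" of the camera in the world; the wrist camera has in their place "mount" (4x4, takes a point from camera to tool coordinates, whose origin is the TCP and whose axes are the flange's). Camera axes: x right, y up, looking along -z (the intrinsics and any distortion apply to the point x, -y, -z); pixel columns grow to the right and rows downward; lengths in m; the calibration is good to about 2 mm. A picture is of the moment at which its call begins: read the wrist's pose just before it. There is no depth.
- order.finish_job(): hands the job in, once; it reports no verdict.
The state is a dict: "time_s": time; "joints": joint angles; "joint_velocities": joint speeds; "effort": joint torques, N m; "tcp_pos": TCP position; "ee_rot": TCP orientation; "wrist_force": force on the tool from outside, world axes, zero at the start; "moment": the same for the moment, N m; "gripper_width": opening from 0.0 (shut) to 1.0 (fully open).
Only numpy, scipy, OpenCV 4.12 (cv2) and the standard library are available. Lean on these libraries where they do the work, as an engineer would, in place of code of your own. Each camera call takes 0.05 s, during which the arm holds its last target. There are 200 camera calls.

### The job

Make up the two kit trays for the next jobs on the picture frame, each thing in the place made for it. The larger tray is the chip-repair kit: stand the filler pot in the wide well and the pigment jar in the narrow one, and lay the gouge from the bench across the tray in the end boards' notches, sticking out about equally at both ends; the smaller tray is the hanging kit: stand the tape measure in its bay and lay the short screwdriver across the notches in the same way. Keep pot and jar upright and leave the wax tin where it is.

Things in the scene. Friction and masses are not known exactly. Their poses are not given: they have to be found in the camera images.
- repair_tray: Larger brown wooden kit tray, fixed, 150 (x) by 168 (y) mm; origin: underside centre. Walls 12 high, floor 4. The gouge lies across it along y, either way round, centred at x=-45, y=0, in 38 wide notches of the two end boards (at y=-81, +81; notch bottoms z=14, boards 25 high). Two round wells, rims z=12, floor z=4: 71 wide at x=27, y=-34.5 for the pot; 57 wide at x=27, y=41.5 for the jar.
- hanging_tray: Smaller brown wooden kit tray, fixed, 118 (x) by 130 (y) mm; origin: underside centre. Walls 12 high, floor 4. The short screwdriver lies across it along y, either way round, centred at x=-29, y=0, in 40 wide notches of the two end boards (at y=-62, +62; notch bottoms z=14, boards 25 high). One bay 50 (x) by 84 (y), centre x=28, y=0, rim z=12, floor z=4: the tape measure stands in it, long side along y.
- gouge: Carving gouge, wooden handle, steel blade, lying on the bench before the rack of like gouges (those are fixed and not meant). 206 long, 25 wide, 23 mm high. Origin: mid-length, underside. Handle y=0 to +103, blade along -y, its underside 7 higher. Grip the handle across x near its balance, y=+30.
- short_driver: Shorter screwdriver (not the long red one by the rack), green handle, 172 mm long, 26 wide, 23 high, lying beside the gouge. Origin: mid-length, underside. Handle y=-14 to +86, 6 mm shank along -y, its underside 8 higher. Grip the handle across x near y=+28.
- filler_pot: Squat round pot of filler with a wide lid, 58 mm across, 50 mm high, standing. Origin: centre of its underside, z up. (Beware the picture frame, up to 67 mm high, at world x below about 0.41 m, and the gouge rack, 62 mm high.)
- pigment_jar: Slim pigment jar with a cap, 45 mm across, 105 mm high, standing. Origin: centre of its underside, z up.
- tape_measure: Black pocket tape measure standing on edge on the bench, 35 (x) by 70 (y) by 60 (z) mm, z up. Origin: centre of its underside; its case reaches from y=-29 to +35. Grip across its x, 35 mm.
- wax_tin: Low round wax tin, 77 mm across, 30 mm high, standing among the stock; in neither kit, stays where it is. Origin: centre of its underside.
Mind the look-alikes: they are no part of the job. Leave any blue look-alike of the pigment_jar alone.

How it is judged (in metres and radians):
At the end, for the whole second after the job is handed in: Larger tray: pot and jar upright on the floors of their wells (12 mm), gouge in both notches (along to 18 mm, 0.25 rad). Smaller tray: tape measure on its bay's floor (12 to 15 mm), short screwdriver in both notches (18 mm, 0.3 rad). All released, at rest; wax tin within 30 mm (x of gouge in the frame of repair_tray between -0.057 and -0.033 m and y of gouge in the frame of repair_tray between -0.018 and 0.018 m and z of gouge in the frame of repair_tray between 0.005 and 0.018 m and linear speed of each of gouge, filler_pot, pigment_jar, short_driver, tape_measure below 0.02 m/s and angular speed of each of gouge, filler_pot, pigment_jar, short_driver, tape_measure below 0.2 rad/s and angle between the y axis of gouge and the y axis of repair_tray, either way round below 0.25 rad and x of filler_pot in the frame of repair_tray between 0.015 and 0.039 m and y of filler_pot in the frame of repair_tray between -0.0465 and -0.0225 m and z of filler_pot in the frame of repair_tray between -0.002 and 0.008 m and angle between each of filler_pot, pigment_jar, tape_measure's own z axis and vertical below 0.08 rad and x of pigment_jar in the frame of repair_tray between 0.015 and 0.039 m and y of pigment_jar in the frame of repair_tray between 0.0295 and 0.0535 m and z of pigment_jar in the frame of repair_tray between -0.002 and 0.008 m and x of short_driver in the frame of hanging_tray between -0.044 and -0.014 m and y of short_driver in the frame of hanging_tray between -0.018 and 0.018 m and z of short_driver in the frame of hanging_tray between 0.003 and 0.018 m and angle between the y axis of short_driver and the y axis of hanging_tray, either way round below 0.3 rad and x of tape_measure in the frame of hanging_tray between 0.016 and 0.04 m and y of tape_measure in the frame of hanging_tray between -0.015 and 0.015 m and z of tape_measure in the frame of hanging_tray between -0.002 and 0.008 m and angle between the y axis of tape_measure and the y axis of hanging_tray, either way round below 0.35 rad and distance of wax_tin from where it was at the start of the episode below 0.03 m); the robot touches nothing.
It fails at once if the filler pot or the pigment jar is tipped over (angle between any of filler_pot, pigment_jar's own z axis and vertical above 0.9 rad).
It fails at once if the wax tin is pushed away (distance of wax_tin from where it was at the start of the episode above 0.03 m).
It also fails if it takes over 115 s, if anything falls off the work surface, if the arm or the gripper's body presses on something with over 40 N, if the wrist force passes 120 N, or if a joint passes its speed limit or range.

## Working session

There is one attempt and no reset: what is moved stays moved. The work goes in short steps, Python scripts to look and compute and a tool call to move; the robot and the scene stay as the last step left them, time stands still between calls to the robot, and variables do not carry over. Pictures are saved under pics/ and viewed, about 12 in all and at most 16, crops included, and the job is handed in when it is done.

Besides the shell and the picture viewer there is one more tool, called after "Request:" by a JSON object that holds its "api" and its "payload", one argument or row to a line. drive_tool: Moves the arm, as the interface text tells. Shift numbers are shares of 0.12 m and turn numbers shares of 2 rad, none past 1 either way. Its arguments: {"type":"object","properties":{"series":{"type":"array","items":{"type":"array","items":{"type":"number","minimum":-1,"maximum":1}}},"fingers":{"type":"number"}},"required":["series"]}

```bash
ls; mkdir -p pics; python3 - <<'E'
from station import telemetry, capture, order, r
import cv2,numpy as np
s=telemetry.sense();print(s)
for n in ["scene","side","wrist"]:
    c=capture(n);cv2.imwrite(f"pics/{n}0.png",c["color"])
    print(n,{k:np.round(v,4).tolist() for k,v in c.items() if k!="color"})
print(r.nose_length)
E
```

```text
pics
{'time_s': 0.0, 'joints': array([ 9.15342816e+01,  2.20910095e+01,  3.79277165e-01, -2.90960574e-02,
       -6.84117953e+01, -1.48172228e+01]), 'joint_velocities': array([-0.09544747,  0.03861405, -0.0297213 , -0.03180446, -0.00965928,
       -0.07089373]), 'effort': array([ 6.76118143e-04, -3.90665102e+01,  1.87405801e+01,  4.21983048e+00,
        1.09997435e-02, -1.98203306e-04]), 'tcp_pos': array([0.14346461, 0.60784187, 0.29115312]), 'ee_rot': array([[ 9.73204279e-01, -2.29941860e-01, -4.14305286e-04],
       [-2.29942214e-01, -9.73201870e-01, -2.16778771e-03],
       [ 9.52624598e-05,  2.20496655e-03, -9.99997565e-01]]), 'wrist_force': array([ 0.33105175, -0.04049975,  0.32852686]), 'moment': array([-0.04804234,  0.02461795,  0.02419945]), 'gripper_width': 0.9999516254080831}
scene {'fx': 557.2602, 'fy': 557.2602, 'cx': 325.4331, 'cy': 240.8006, 'eye': [-0.4905, 0.9809, 0.7174], 'attitude': [[-0.5832, 0.3834, -0.7162], [-0.8121, -0.2516, 0.5265], [0.0216, 0.8887, 0.4581]]}
side {'fx': 523.5788, 'fy': 523.5788, 'cx': 311.8796, 'cy': 226.1488, 'eye': [0.0551, -0.8588, 1.0925], 'attitude': [[0.9023, 0.2993, -0.3102], [-0.4307, 0.5972, -0.6767], [-0.0173, 0.7442, 0.6677]]}
wrist {'fx': 369.5513, 'fy': 369.5513, 'cx': 315.477, 'cy': 235.3347, 'mount': [[0.0006, 0.9594, 0.2822, 0.0781], [1.0, -0.0007, 0.0003, 0.0005], [0.0005, 0.2822, -0.9594, -0.0919], [0.0, 0.0, 0.0, 1.0]]}
0.0697
```

View pics/scene0.png

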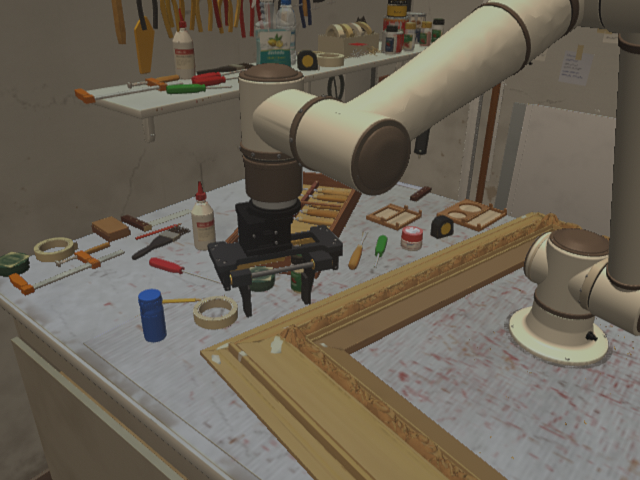

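View pics/side0.png

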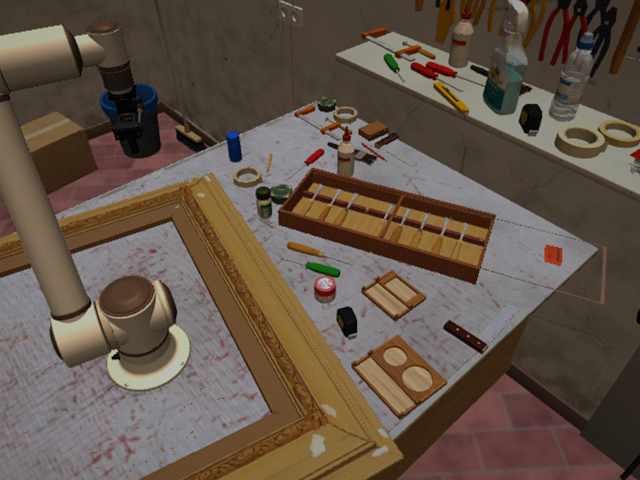

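View pics/wrist0.png

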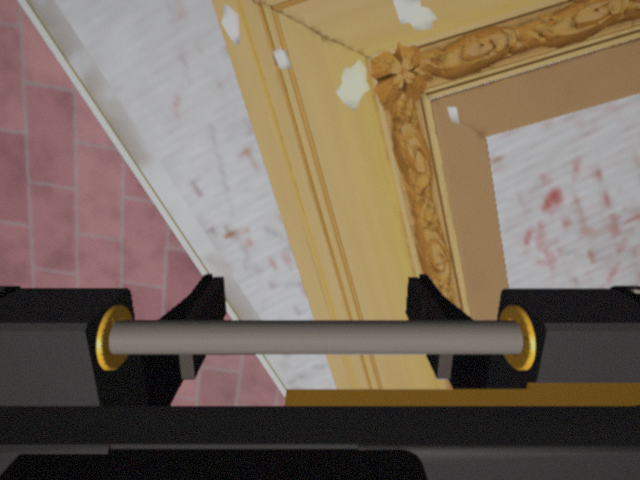

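The side view shows the jar (264,200), wax tin (282,193), gouge (306,249), green driver (322,269), pot (325,288), tape (347,322), hanging tray (393,294), repair tray (399,376) and the blue decoy (234,147). The scene view shows the same objects from the far side, with the gripper hiding the jar and tin. The wrist view shows only the frame corner. I'll enlarge the side view.

```bash
cat > h.py <<'E'
from station import telemetry, capture, order, r
import cv2, numpy as np
def cam(n):
    s=telemetry.sense(); c=capture(n)
    if n=="wrist":
        M=np.array(c["mount"]); R=s["ee_rot"]
        c["eye"]=s["tcp_pos"]+R@M[:3,3]; c["attitude"]=R@M[:3,:3]
    return c
def ray(c,u,v):
    d=np.array([(u-c["cx"])/c["fx"],-(v-c["cy"])/c["fy"],-1.0])
    return np.array(c["eye"]),np.array(c["attitude"])@d
def pt(c,u,v,z):
    e,d=ray(c,u,v); return e+d*(z-e[2])/d[2]
def px(c,p):
    q=np.array(c["attitude"]).T@(np.array(p)-c["eye"]); return c["cx"]+c["fx"]*q[0]/-q[2], c["cy"]-c["fy"]*q[1]/-q[2]
E
python3 - <<'E'
from h import *
c=cam("side");
for n,u,v,z in [("jar",264,215,0),("tin",282,193,.03),("gouge",306,249,.012),("drv",322,269,.012),("pot",325,288,.03),("tape",347,322,.03),("hang",393,294,.012),("rep",399,376,.012),("blue",234,160,0),("rackNL",280,200,.06),("rackNR",478,275,.06),("frameedge",325,330,0)]:
    print(n,pt(c,u,v,z).round(3))
print(c['color'].shape)
k=c["color"][170:420,240:460]; cv2.imwrite("pics/side1.png",cv2.resize(k,None,fx=2.4,fy=2.4,interpolation=cv2.INTER_CUBIC))
E
```

```text
jar [0.448 0.366 0.   ]
tin [0.531 0.408 0.03 ]
gouge [0.498 0.153 0.012]
drv [0.504 0.059 0.012]
pot [ 0.473 -0.022  0.03 ]
tape [ 0.472 -0.148  0.03 ]
hang [ 0.635 -0.108  0.012]
rep [ 0.513 -0.328  0.012]
blue [0.464 0.702 0.   ]
rackNL [0.498 0.343 0.06 ]
rackNR [ 0.846 -0.185  0.06 ]
frameedge [ 0.421 -0.126  0.   ]
(480, 640, 3)
```

View pics/side1.png

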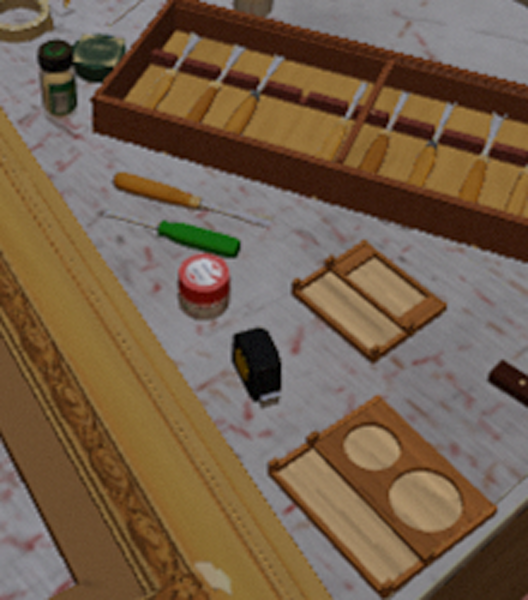

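Request:
{"api": "drive_tool", "payload": {
  "series": [
    [0,0,-0.3,-0.116],
    [0,0,-0.3,-0.116],
    [0,0,-0.3,-0.116]
  ],
  "fingers": 87
}}

```text
time_s: 0.57
tcp_pos: [0.1435, 0.6081, 0.3282]
ee_rot: [[1.0, -0.0, -0.0], [-0.0, -1.0, -0.0], [-0.0, 0.0, -1.0]]
wrist_force: [0.0, -0.0, -0.5]
gripper_width: 1.002
```

Request:
{"api": "drive_tool", "payload": {
  "series": [
    [1,1,0,0],
    [1,1,0,0],
    [1,1,0,0]
  ]
}}

```text
time_s: 0.95
tcp_pos: [0.2647, 0.4862, 0.3276]
ee_rot: [[1.0, -0.001, -0.0], [-0.001, -1.0, -0.002], [-0.0, 0.002, -1.0]]
wrist_force: [0.3, 0.1, -0.3]
gripper_width: 1.003
```

Request:
{"api": "drive_tool", "payload": {
  "series": [
    [1,1,0,0],
    [1,1,0,0],
    [1,1,0,0],
    [1,1,0,0]
  ]
}}

```text
time_s: 1.45
tcp_pos: [0.385, 0.366, 0.3276]
ee_rot: [[1.0, -0.005, -0.001], [-0.005, -1.0, -0.001], [-0.001, 0.001, -1.0]]
wrist_force: [0.8, 0.5, 0.0]
gripper_width: 0.996
```

Request:
{"api": "drive_tool", "payload": {
  "series": [
    [0,0.5,0,0],
    [0,0.5,0,0],
    [0,0.5,0,0],
    [0,0.5,0,0]
  ]
}}

```text
time_s: 1.95
tcp_pos: [0.3834, 0.3094, 0.3281]
ee_rot: [[1.0, 0.001, -0.0], [0.001, -1.0, -0.0], [-0.0, 0.0, -1.0]]
wrist_force: [-0.7, 0.0, -0.1]
gripper_width: 1.002
```

```bash
python3 - <<'E'
from h import *
import pickle
c=cam("wrist");cv2.imwrite("pics/w1.png",c["color"]);pickle.dump(c,open("w1.pkl","wb"))
s=telemetry.sense();print(s["tcp_pos"],s["ee_rot"].round(3).tolist(),s["time_s"],s["joints"].round(1))
E
```

```text
[0.38345038 0.30937258 0.32798796] [[1.0, 0.001, -0.0], [0.001, -1.0, -0.0], [-0.0, 0.0, -1.0]] 2.0 [ 57.8   7.5 -14.1  -0.  -68.3  32.3]
```

View pics/w1.png

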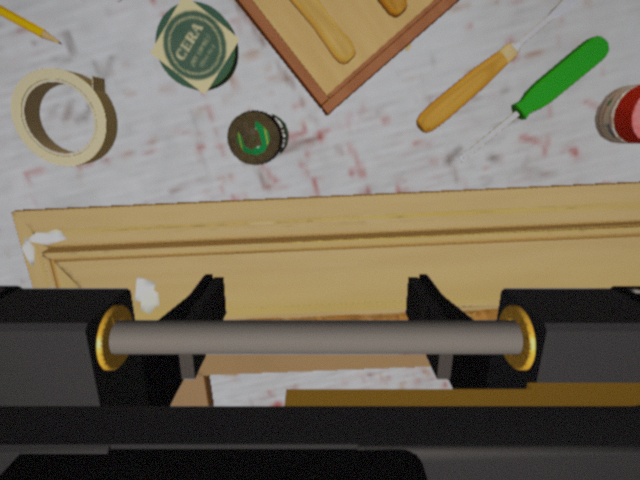

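Jar cap at about (255,138), tin at (197,47), gouge handle (424,125)–(512,50), driver from handle end (603,45) to tip (460,160), pot at the right edge. Next I'll move over the trays.

Request:
{"api": "drive_tool", "payload": {
  "series": [
    [0.3,1,0,0],
    [0.3,1,0,0]
  ]
}}

```text
time_s: 2.25
tcp_pos: [0.4198, 0.1886, 0.328]
ee_rot: [[1.0, 0.004, -0.0], [0.004, -1.0, -0.0], [-0.0, 0.0, -1.0]]
wrist_force: [1.8, 0.0, -0.5]
gripper_width: 1.0
```

Request:
{"api": "drive_tool", "payload": {
  "series": [
    [0.3,1,0,0],
    [0.3,1,0,0]
  ]
}}

```text
time_s: 2.5
tcp_pos: [0.4561, 0.0678, 0.3284]
ee_rot: [[1.0, 0.002, 0.001], [0.002, -1.0, 0.0], [0.001, -0.0, -1.0]]
wrist_force: [-0.0, -0.1, -0.8]
gripper_width: 1.002
```

Request:
{"api": "drive_tool", "payload": {
  "series": [
    [0.1,1,0,0],
    [0.1,1,0,0],
    [0.1,1,0,0],
    [0.1,1,0,0],
    [0.1,1,0,0]
  ]
}}

```text
time_s: 3.12
tcp_pos: [0.4677, -0.0499, 0.3282]
ee_rot: [[1.0, 0.002, -0.0], [0.002, -1.0, 0.0], [-0.0, -0.0, -1.0]]
wrist_force: [0.1, 0.8, -0.2]
gripper_width: 1.0
```

```bash
python3 - <<'E'
from h import *
import pickle
c=cam("wrist");cv2.imwrite("pics/w2.png",c["color"]);pickle.dump(c,open("w2.pkl","wb"))
s=telemetry.sense();print(s["tcp_pos"],s["time_s"],s["joints"].round(1))
E
```

```text
[ 0.46770515 -0.04979407  0.32823565] 3.175 [ 13.8   5.2 -16.8  -0.  -68.   76.4]
```

View pics/w2.png

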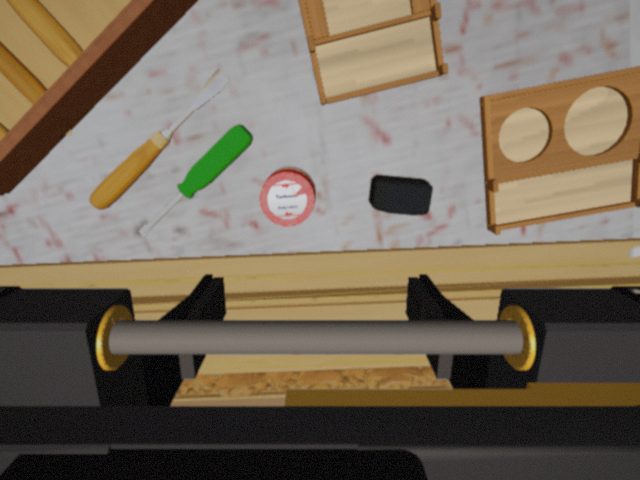

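Everything but the jar is in view: gouge (90,205)–(220,75), driver (150,235)–(245,130), pot lid (288,197), tape (400,195), hanging tray (380,55), repair tray (565,150). Next I'll turn these into world coordinates.

```bash
cat > seg.py <<'E'
from h import *
import pickle
def load(n): return pickle.load(open(n,"rb"))
def mask(c,lo,hi,roi=None):
    m=cv2.inRange(cv2.cvtColor(c["color"],cv2.COLOR_BGR2HSV),lo,hi)
    if roi: k=np.zeros_like(m);u0,v0,u1,v1=roi;k[v0:v1,u0:u1]=255;m&=k
    m=cv2.morphologyEx(m,cv2.MORPH_OPEN,np.ones((3,3)))
    cs,_=cv2.findContours(m,cv2.RETR_EXTERNAL,cv2.CHAIN_APPROX_NONE)
    return max(cs,key=cv2.contourArea) if cs else None
def world(c,cnt,z): return np.array([pt(c,u,v,z) for u,v in cnt.reshape(-1,2)])[:,:2]
def rect(c,cnt,z):
    (x,y),(w,h),a=cv2.minAreaRect((world(c,cnt,z)*1000).astype(np.float32))
    if h>w: w,h,a=h,w,a+90
    return dict(c=(round(x,1),round(y,1)),L=round(w,1),W=round(h,1),longdir=round((a+90)%180-90,1))
def circ(c,cnt,z):
    (x,y),r_=cv2.minEnclosingCircle((world(c,cnt,z)*1000).astype(np.float32)); return round(x,1),round(y,1),"d",round(2*r_,1)
E
python3 - <<'E'
from seg import *
a,b=load("w1.pkl"),load("w2.pkl")
for c,n in((a,"w1"),(b,"w2")):
    for t,lo,hi,z in[("drvhandle",(45,100,30),(75,255,255),.0115),("gouge",(10,120,90),(25,255,255),.0115)]:
        roi={"w1":(410,20,620,140),"w2":(80,100,260,215)}[n]
        m=mask(c,lo,hi,roi); print(n,t,rect(c,m,z))
m=mask(b,(0,90,40),(10,255,255),(250,160,330,235))
print("pot",circ(b,m,.05))
m=mask(b,(0,0,0),(180,255,45),(350,160,450,225)); print("tape",rect(b,m,.055))
m=mask(a,(0,0,0),(180,255,75),(225,105,282,170)); print("jar",circ(a,m,.105),cv2.boundingRect(m))
print("jar c",pt(a,255,138,.105).round(4),"tin",pt(a,197,47,.03).round(4))
# hand points
for n,c,u,v,z in [("gouge tip",b,222,75,.012),("gouge hend",b,94,205,.0115),("drv tip",b,143,236,.011),("drv hend",b,248,130,.0115),("drv tip a",a,460,161,.011),("tape",b,400,195,.06),
 ("RT nearL",b,493,231,.025),("RT top L",b,484,96,.012),("RT jar c",b,524,135,.006),("RT pot c",b,597,121,.006),("HT nearL",b,323,103,.012),("HT nearR",b,443,73,.012)]:
    print(n,pt(c,u,v,z).round(4))
E
```

```text
w1 drvhandle {'c': (509.7, 59.3), 'L': 104.6, 'W': 26.0, 'longdir': -48.2}
w1 gouge {'c': (495.4, 158.6), 'L': 105.7, 'W': 23.1, 'longdir': -50.1}
w2 drvhandle {'c': (508.2, 60.6), 'L': 100.3, 'W': 24.8, 'longdir': -47.7}
w2 gouge {'c': (497.5, 155.5), 'L': 114.7, 'W': 22.7, 'longdir': -49.1}
pot (476.3, -23.1, 'd', 59.8)
tape {'c': (480.5, -134.4), 'L': 59.6, 'W': 34.7, 'longdir': 85.3}
jar (452.0, 358.2, 'd', 45.8) (228, 111, 54, 53)
jar c [0.4523 0.3589 0.105 ] tin [0.5342 0.4225 0.03  ]
gouge tip [0.596  0.0455 0.012 ]
gouge hend [0.4603 0.199  0.0115]
drv tip [0.4239 0.1487 0.011 ]
drv hend [0.5421 0.0217 0.0115]
drv tip a [0.4258 0.1516 0.011 ]
tape [ 0.4814 -0.1334  0.06  ]
RT nearL [ 0.4352 -0.2475  0.025 ]
RT top L [ 0.5767 -0.2245  0.012 ]
RT jar c [ 0.5377 -0.2755  0.006 ]
RT pot c [ 0.5524 -0.3513  0.006 ]
HT nearL [ 0.5693 -0.0578  0.012 ]
HT nearR [ 0.5985 -0.1798  0.012 ]
```

Request:
{"api": "drive_tool", "payload": {
  "series": [
    [0.3,0.7,0,0],
    [0.3,0.7,0,0],
    [0.3,0.7,0,0]
  ]
}}

```text
time_s: 3.55
tcp_pos: [0.5043, -0.1352, 0.3277]
ee_rot: [[1.0, -0.0, -0.001], [-0.0, -1.0, -0.0], [-0.001, 0.0, -1.0]]
wrist_force: [-0.1, -0.5, 0.9]
gripper_width: 0.999
```

Request:
{"api": "drive_tool", "payload": {
  "series": [
    [0.2,0.7,0,0],
    [0.2,0.7,0,0],
    [0.2,0.7,0,0],
    [0.2,0.7,0,0]
  ]
}}

```text
time_s: 4.05
tcp_pos: [0.5274, -0.2176, 0.3283]
ee_rot: [[1.0, 0.002, -0.0], [0.002, -1.0, 0.0], [-0.0, -0.0, -1.0]]
wrist_force: [0.7, 0.4, 0.6]
gripper_width: 0.998
```

```bash
python3 - <<'E'
from h import *
import pickle
c=cam("wrist");cv2.imwrite("pics/w3.png",c["color"][:300]);pickle.dump(c,open("w3.pkl","wb"))
s=telemetry.sense();print(s["tcp_pos"],s["time_s"],s["joints"].round(1))
E
```

```text
[ 0.52742131 -0.21759284  0.32851219] 4.1 [ -6.2  15.4  -4.   -0.  -70.6  96.3]
```

View pics/w3.png

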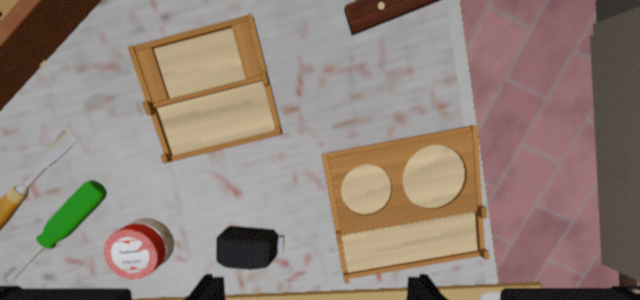

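```bash
python3 - <<'E'
from seg import *
c=load("w3.pkl")
hsv=cv2.cvtColor(c["color"],cv2.COLOR_BGR2HSV)
for u,v in [(366,190),(433,175),(400,245),(400,160),(200,60),(145,75),(215,115)]: print((u,v),hsv[v,u])
light=((8,30,135),(30,125,255))
W=[]
for n,roi in [("jarwell",(335,155,398,222)),("potwell",(398,138,472,215)),("Rlane",(335,205,490,285)),("bay",(150,20,255,105)),("Hlane",(150,75,285,165))]:
    m=mask(c,*light,roi)
    M=cv2.moments(m); u,v=M["m10"]/M["m00"],M["m01"]/M["m00"]
    print(n,"cen",pt(c,u,v,.008).round(4),rect(c,m,.008))
for n,roi in [("RT",(310,115,500,290)),("HT",(120,5,295,170))]:
    m=mask(c,(5,60,50),(30,255,255),roi); print(n,rect(c,m,.012))
m=mask(c,(0,0,0),(180,255,45),(205,215,285,275)); print("tape",rect(c,m,.06))
print([pt(c,u,v,.06).round(4) for u,v in[(218,227),(275,230),(276,268),(219,265)]])
E
```

```text
(366, 190) [ 20  67 190]
(433, 175) [ 18  66 189]
(400, 245) [ 20  70 182]
(400, 160) [ 16 145 169]
(200, 60) [ 19  73 185]
(145, 75) [ 16 143 159]
(215, 115) [ 20  67 176]
jarwell cen [ 0.5386 -0.2741  0.008 ] {'c': (537.9, -274.1), 'L': 56.5, 'W': 55.1, 'longdir': 1.3}
potwell cen [ 0.553  -0.3483  0.008 ] {'c': (552.1, -348.2), 'L': 70.9, 'W': 68.8, 'longdir': 6.6}
Rlane cen [ 0.4762 -0.3282  0.008 ] {'c': (475.7, -327.4), 'L': 155.6, 'W': 48.9, 'longdir': -79.3}
bay cen [ 0.6672 -0.0997  0.008 ] {'c': (666.5, -99.6), 'L': 83.6, 'W': 49.6, 'longdir': -76.6}
Hlane cen [ 0.6138 -0.113   0.008 ] {'c': (613.0, -112.4), 'L': 117.2, 'W': 52.2, 'longdir': -76.8}
RT {'c': (518.0, -322.5), 'L': 172.1, 'W': 154.0, 'longdir': -79.3}
HT {'c': (639.0, -103.6), 'L': 134.6, 'W': 117.8, 'longdir': -76.6}
tape {'c': (485.7, -147.9), 'L': 59.5, 'W': 42.7, 'longdir': 85.6}
[array([ 0.5079, -0.1197,  0.06  ]), array([ 0.5049, -0.1771,  0.06  ]), array([ 0.4638, -0.177 ,  0.06  ]), array([ 0.4669, -0.1178,  0.06  ])]
```

Request:
{"api": "drive_tool", "payload": {
  "series": [
    [-0.378,-0.618,0.85,0.826],
    [-0.378,-0.618,0.85,0.826],
    [-0.378,-0.618,0.85,0.826],
    [-0.378,-0.618,0.85,0.826],
    [-0.378,-0.618,0.85,0.826],
    [-0.378,-0.618,0.85,0.826],
    [-0.378,-0.618,0.85,0.826],
    [-0.378,-0.618,0.85,0.826],
    [-0.378,-0.618,0.85,0.826],
    [-0.378,-0.618,0.85,0.826]
  ]
}}

```text
time_s: 5.35
tcp_pos: [0.482, -0.144, 0.2267]
ee_rot: [[-0.077, -0.997, 0.001], [-0.997, 0.077, 0.0], [-0.0, -0.001, -1.0]]
wrist_force: [-0.3, -0.7, -0.2]
gripper_width: 0.998
```

Request:
{"api": "drive_tool", "payload": {
  "series": [
    [0,0,0,0],
    [0,0,0,0],
    [0,0,0,0]
  ]
}}

```text
time_s: 5.72
tcp_pos: [0.4822, -0.1449, 0.2263]
ee_rot: [[-0.08, -0.997, 0.0], [-0.997, 0.08, -0.0], [-0.0, -0.0, -1.0]]
wrist_force: [0.8, -0.4, 0.5]
gripper_width: 0.999
```

```bash
python3 - <<'E'
from seg import *
c=cam("wrist");cv2.imwrite("pics/w4.png",c["color"]);pickle.dump(c,open("w4.pkl","wb"))
s=telemetry.sense();print(s["tcp_pos"],s["time_s"],s["joints"].round(1))
R=s["ee_rot"];print(np.degrees(np.arctan2(R[1,0],R[0,0])))
print(px(c,[.482,-.1435,.06]))
E
```

```text
[ 0.4821922  -0.14493046  0.22624332] 5.775 [  1.8  13.8 -21.9   0.  -54.3  -6.4]
-94.60980963689659
(np.float64(316.4972547570493), np.float64(239.77930027292487))
```

View pics/w4.png

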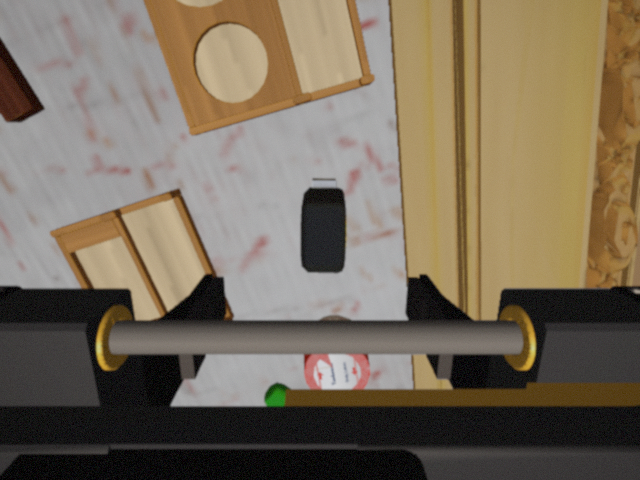

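Tape centred at column 324, rows 187–272, hook on the -y side; that is about 5 mm to the right of the tool's axis. I'll correct for this and grip.

Request:
{"api": "drive_tool", "payload": {
  "series": [
    [0.02,0.04,0.3,0],
    [0.02,0.04,0.6,0],
    [0.02,0.04,0.9,0],
    [0.02,0.04,0.9,0]
  ],
  "fingers": 65
}}

```text
time_s: 6.28
tcp_pos: [0.4755, -0.1471, 0.1161]
ee_rot: [[-0.081, -0.997, -0.007], [-0.997, 0.081, 0.0], [0.0, 0.007, -1.0]]
wrist_force: [0.0, -0.0, 0.4]
gripper_width: 0.755
```

Request:
{"api": "drive_tool", "payload": {
  "series": [
    [0,0,0.1,0],
    [0,0,0.18,0],
    [0,0,0.18,0],
    [0,0,0.18,0]
  ]
}}

```text
time_s: 6.78
tcp_pos: [0.4775, -0.147, 0.0971]
ee_rot: [[-0.081, -0.997, 0.001], [-0.997, 0.081, -0.0], [0.0, -0.001, -1.0]]
wrist_force: [0.6, 0.1, 0.2]
gripper_width: 0.745
```

Request:
{"api": "drive_tool", "payload": {
  "series": [
    [0,0,0,0],
    [0,0,0,0],
    [0,0,0,0],
    [0,0,0,0],
    [0,0,0,0],
    [0,0,0,0]
  ],
  "fingers": 25
}}

```text
time_s: 7.52
tcp_pos: [0.4769, -0.147, 0.0967]
ee_rot: [[-0.081, -0.997, -0.001], [-0.997, 0.081, -0.0], [0.0, 0.001, -1.0]]
wrist_force: [-0.5, -0.1, 1.7]
gripper_width: 0.393
```

Request:
{"api": "drive_tool", "payload": {
  "series": [
    [0,0,-0.3,0],
    [0,0,-0.6,0],
    [0,0,-0.8,0],
    [0,0,-0.8,0]
  ]
}}

```text
time_s: 8.02
tcp_pos: [0.4781, -0.1469, 0.1939]
ee_rot: [[-0.081, -0.997, 0.004], [-0.997, 0.081, 0.0], [-0.001, -0.004, -1.0]]
wrist_force: [-0.6, 0.6, -2.2]
gripper_width: 0.392
```

Request:
{"api": "drive_tool", "payload": {
  "series": [
    [-0.15,-0.4,0,0],
    [-0.3,-0.8,0,0],
    [-0.3,-0.8,0,0]
  ]
}}

```text
time_s: 8.4
tcp_pos: [0.5781, -0.1178, 0.1898]
ee_rot: [[-0.08, -0.997, -0.002], [-0.997, 0.08, 0.0], [-0.0, 0.002, -1.0]]
wrist_force: [-1.2, -0.1, -2.6]
gripper_width: 0.391
```

Request:
{"api": "drive_tool", "payload": {
  "series": [
    [-0.12,-0.4,0,-0.08],
    [-0.243,-0.741,0,-0.158],
    [-0.243,-0.741,0,-0.158],
    [-0.243,-0.741,0,-0.158],
    [-0.243,-0.741,0,-0.158]
  ]
}}

```text
time_s: 9.02
tcp_pos: [0.6654, -0.0974, 0.1921]
ee_rot: [[0.232, -0.973, -0.002], [-0.973, -0.232, 0.0], [-0.001, 0.002, -1.0]]
wrist_force: [0.1, -0.0, -2.7]
gripper_width: 0.393
```

```bash
python3 - <<'E'
from seg import *
s=telemetry.sense();R=s["ee_rot"];print(s["tcp_pos"],s["time_s"],np.degrees(np.arctan2(R[1,0],R[0,0])))
c=cam("wrist");pickle.dump(c,open("w5.pkl","wb"));cv2.imwrite("pics/w5.png",c["color"][100:400,120:520])
E
```

```text
[ 0.66536229 -0.09736698  0.1920615 ] 9.025 -76.5955687445987
```

View pics/w5.png

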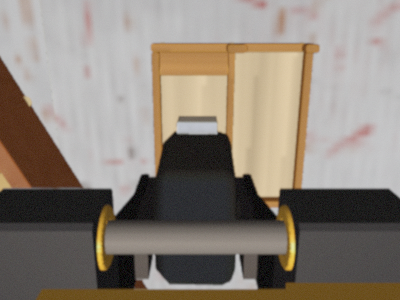

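Tape hangs over the bay, aligned in x (crop columns 162–232 over bay 162–228), with the hook outward. Lowering it.

Request:
{"api": "drive_tool", "payload": {
  "series": [
    [0,0,0.25,0],
    [0,0,0.45,0],
    [0,0,0.55,0],
    [0,0,0.62,0],
    [0,0,0.68,0],
    [0,0,0.72,0],
    [0,0,0.75,0],
    [0,0,0.75,0],
    [0,0,0.75,0]
  ]
}}

```text
time_s: 10.2
tcp_pos: [0.667, -0.097, 0.103]
ee_rot: [[0.233, -0.972, 0.001], [-0.972, -0.233, -0.0], [0.0, -0.001, -1.0]]
wrist_force: [-0.9, -1.3, -2.9]
gripper_width: 0.392
```

Request:
{"api": "drive_tool", "payload": {
  "series": [
    [0,0,0.015,0],
    [0,0,0.015,0]
  ]
}}

```text
time_s: 10.45
tcp_pos: [0.6668, -0.097, 0.1009]
ee_rot: [[0.233, -0.973, 0.0], [-0.973, -0.233, 0.0], [0.0, -0.0, -1.0]]
wrist_force: [-0.2, 0.6, -1.3]
gripper_width: 0.388
```

Request:
{"api": "drive_tool", "payload": {
  "series": [
    [0,0,0,0],
    [0,0,0,0],
    [0,0,0,0],
    [0,0,0,0]
  ],
  "fingers": 48
}}

```text
time_s: 10.95
tcp_pos: [0.6669, -0.097, 0.1011]
ee_rot: [[0.233, -0.973, 0.0], [-0.973, -0.233, -0.0], [0.0, -0.0, -1.0]]
wrist_force: [-0.7, -0.1, 0.7]
gripper_width: 0.549
```

Request:
{"api": "drive_tool", "payload": {
  "series": [
    [0,0,-0.3,0],
    [0,0,-0.7,0],
    [0,0,-1,0],
    [0,0,-1,0],
    [0,0,-1,0]
  ]
}}

```text
time_s: 11.58
tcp_pos: [0.6662, -0.0969, 0.2202]
ee_rot: [[0.233, -0.973, -0.001], [-0.973, -0.233, 0.001], [-0.001, 0.001, -1.0]]
wrist_force: [-1.2, -0.0, 0.8]
gripper_width: 0.554
```

```bash
python3 - <<'E'
from seg import *
s=telemetry.sense();print(s["tcp_pos"],s["time_s"])
c=cam("wrist");pickle.dump(c,open("w6.pkl","wb"));cv2.imwrite("pics/w6.png",c["color"][100:400,120:520])
m=mask(c,(0,0,0),(180,255,45),(240,150,400,330));print(cv2.boundingRect(m))
E
```

```text
[ 0.66622673 -0.09687731  0.22020082] 11.575
(367, 275, 33, 46)
```

View pics/w6.png

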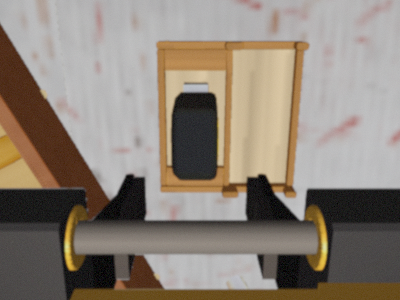

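Tape sits inside the bay (crop columns 172–217, rows 83–182). Next the pot.

Request:
{"api": "drive_tool", "payload": {
  "series": [
    [0,0.35,0,0],
    [0,0.7,0,0]
  ],
  "fingers": 87
}}

```text
time_s: 11.88
tcp_pos: [0.5835, -0.1166, 0.2186]
ee_rot: [[0.233, -0.972, -0.004], [-0.972, -0.233, -0.0], [-0.001, 0.004, -1.0]]
wrist_force: [0.5, 0.3, 1.0]
gripper_width: 0.698
```

Request:
{"api": "drive_tool", "payload": {
  "series": [
    [-0.4,0.35,0,-0.2],
    [-0.968,0.7,0,-0.668],
    [-0.968,0.7,0,-0.668],
    [-0.968,0.7,0,-0.668],
    [-0.968,0.7,0,-0.668],
    [-0.968,0.7,0,-0.668],
    [-0.968,0.7,0,-0.668],
    [-0.968,0.7,0,-0.668],
    [-0.968,0.7,0,-0.668],
    [-0.968,0.7,0,-0.668]
  ]
}}

```text
time_s: 13.12
tcp_pos: [0.4762, -0.0232, 0.2206]
ee_rot: [[1.0, -0.001, -0.001], [-0.001, -1.0, -0.0], [-0.001, 0.0, -1.0]]
wrist_force: [0.0, -0.6, -0.9]
gripper_width: 0.997
```

```bash
python3 - <<'E'
from seg import *
s=telemetry.sense();R=s["ee_rot"];print(s["tcp_pos"],s["time_s"],np.degrees(np.arctan2(R[1,0],R[0,0])))
c=cam("wrist");pickle.dump(c,open("w7.pkl","wb"));cv2.imwrite("pics/w7.png",c["color"])
m=mask(c,(0,90,40),(10,255,255),(200,100,440,330));print(cv2.boundingRect(m),circ(c,m,.05),rect(c,m,.05))
m=mask(c,(45,100,30),(75,255,255));print("drv",rect(c,m,.0115))
m=mask(c,(170,90,40),(180,255,255),(200,100,440,330));print(None if m is None else cv2.boundingRect(m))
E
```

```text
[ 0.47623668 -0.02319379  0.22056628] 13.125 -0.074580423056638
(277, 195, 72, 40) (483.3, -21.7, 'd', 53.0) {'c': (493.6, -22.6), 'L': 52.8, 'W': 27.7, 'longdir': 84.8}
drv {'c': (508.1, 61.0), 'L': 102.2, 'W': 25.1, 'longdir': -48.2}
None
```

```bash
python3 - <<'E'
from seg import *
for n,roi in (("w7.pkl",(250,150,400,300)),("w2.pkl",(250,160,330,235)),("w3.pkl",(95,210,180,285))):
    c=load(n)
    m=cv2.inRange(cv2.cvtColor(c["color"],cv2.COLOR_BGR2HSV),(0,90,30),(10,255,255))|cv2.inRange(cv2.cvtColor(c["color"],cv2.COLOR_BGR2HSV),(170,90,30),(180,255,255))
    u0,v0,u1,v1=roi;k=np.zeros_like(m);k[v0:v1,u0:u1]=255;m&=k
    m=cv2.morphologyEx(m,cv2.MORPH_OPEN,np.ones((2,2)))
    p=np.argwhere(m>0)[:,::-1];h=cv2.convexHull(p.astype(np.int32))
    print(n,cv2.boundingRect(h),circ(c,h,.05))
    if n=="w7.pkl": cv2.imwrite("pics/w7c.png",c["color"][140:300,220:420])
E
```

```text
w7.pkl (276, 196, 74, 78) (476.8, -22.0, 'd', 60.5)
w2.pkl (261, 170, 55, 57) (475.3, -24.1, 'd', 59.9)
w3.pkl (105, 224, 62, 56) (477.0, -28.1, 'd', 67.5)
```

View pics/w7c.png

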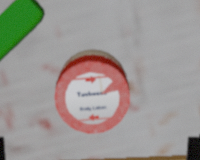

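The lid circle is centred at (0.476, -0.022), right under the tool. Descending to grip the lid.

Request:
{"api": "drive_tool", "payload": {
  "series": [
    [0,0,0.4,0],
    [0,0,0.8,0],
    [0,0,0.95,0],
    [0,0,0.95,0]
  ]
}}

```text
time_s: 13.68
tcp_pos: [0.4756, -0.0234, 0.1056]
ee_rot: [[1.0, -0.0, -0.004], [-0.0, -1.0, -0.001], [-0.004, 0.001, -1.0]]
wrist_force: [0.2, 0.1, 0.4]
gripper_width: 0.995
```

Request:
{"api": "drive_tool", "payload": {
  "series": [
    [0,0,0.13,0],
    [0,0,0.13,0],
    [0,0,0.13,0]
  ]
}}

```text
time_s: 14.05
tcp_pos: [0.477, -0.023, 0.0924]
ee_rot: [[1.0, 0.0, 0.002], [0.0, -1.0, 0.0], [0.002, -0.0, -1.0]]
wrist_force: [-0.0, 0.1, -0.2]
gripper_width: 0.996
```

Request:
{"api": "drive_tool", "payload": {
  "series": [
    [0,0,0,0],
    [0,0,0,0],
    [0,0,0,0],
    [0,0,0,0],
    [0,0,0,0],
    [0,0,0,0]
  ],
  "fingers": 48
}}

```text
time_s: 14.8
tcp_pos: [0.4765, -0.0231, 0.0914]
ee_rot: [[1.0, 0.0, 0.0], [0.0, -1.0, 0.0], [0.0, -0.0, -1.0]]
wrist_force: [-0.5, 0.6, 2.1]
gripper_width: 0.657
```

Request:
{"api": "drive_tool", "payload": {
  "series": [
    [0,0,-0.2,0],
    [0,0,-0.5,0],
    [0,0,-0.7,0],
    [0,0,-0.7,0]
  ]
}}

```text
time_s: 15.3
tcp_pos: [0.477, -0.0229, 0.1766]
ee_rot: [[1.0, 0.0, 0.004], [0.0, -1.0, 0.001], [0.004, -0.001, -1.0]]
wrist_force: [0.1, -0.4, -0.7]
gripper_width: 0.659
```

Request:
{"api": "drive_tool", "payload": {
  "series": [
    [0.1,0.4,0,0],
    [0.2,0.9,0,0],
    [0.2,1,0,0]
  ]
}}

```text
time_s: 15.68
tcp_pos: [0.4998, -0.1457, 0.1732]
ee_rot: [[1.0, -0.004, -0.003], [-0.004, -1.0, 0.0], [-0.003, -0.0, -1.0]]
wrist_force: [-0.6, 0.1, -1.2]
gripper_width: 0.658
```

Request:
{"api": "drive_tool", "payload": {
  "series": [
    [0.1,0.5,0,0],
    [0.2,1,0,0],
    [0.2,1,0,0]
  ]
}}

```text
time_s: 16.05
tcp_pos: [0.524, -0.266, 0.173]
ee_rot: [[1.0, -0.005, -0.003], [-0.005, -1.0, 0.001], [-0.003, -0.001, -1.0]]
wrist_force: [-0.3, 0.8, -0.8]
gripper_width: 0.66
```

Request:
{"api": "drive_tool", "payload": {
  "series": [
    [0.1,0.4,0,0],
    [0.24,0.71,0,0],
    [0.24,0.71,0,0],
    [0.24,0.71,0,0],
    [0.24,0.71,0,0]
  ]
}}

```text
time_s: 16.68
tcp_pos: [0.5528, -0.3468, 0.1749]
ee_rot: [[1.0, 0.002, -0.001], [0.002, -1.0, 0.001], [-0.001, -0.001, -1.0]]
wrist_force: [-0.7, -0.7, -1.5]
gripper_width: 0.659
```

```bash
python3 - <<'E'
from seg import *
s=telemetry.sense();R=s["ee_rot"];print(s["tcp_pos"],s["time_s"],np.degrees(np.arctan2(R[1,0],R[0,0])),s["wrist_force"])
c=cam("wrist");pickle.dump(c,open("w8.pkl","wb"));cv2.imwrite("pics/w8.png",c["color"])
E
```

```text
[ 0.552846   -0.34680713  0.17492707] 16.675 0.09556425617304769 [-0.65093895 -0.68321497 -1.4648454 ]
```

View pics/w8.png

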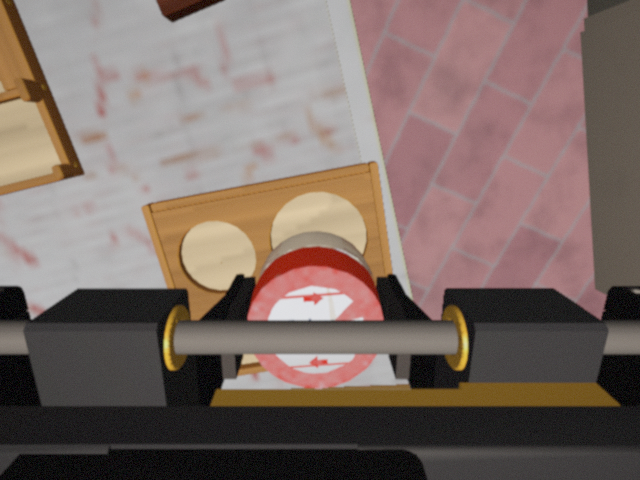

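Pot held upright; well visible ahead at (319,230) in line with it. Lowering.

Request:
{"api": "drive_tool", "payload": {
  "series": [
    [0,0.013,0.2,0],
    [0,0.013,0.4,0],
    [0,0.013,0.5,0],
    [0,0.013,0.57,0],
    [0,0.013,0.62,0],
    [0,0.013,0.65,0],
    [0,0.013,0.65,0],
    [0,0.013,0.65,0]
  ]
}}

```text
time_s: 17.73
tcp_pos: [0.5534, -0.35, 0.0977]
ee_rot: [[1.0, 0.0, 0.001], [0.0, -1.0, -0.0], [0.001, 0.0, -1.0]]
wrist_force: [0.7, 0.3, -0.9]
gripper_width: 0.657
```

Request:
{"api": "drive_tool", "payload": {
  "series": [
    [0,-0.008,0.017,0],
    [0,-0.008,0.017,0],
    [0,-0.008,0.017,0]
  ]
}}

```text
time_s: 18.1
tcp_pos: [0.5535, -0.349, 0.0955]
ee_rot: [[1.0, 0.0, 0.001], [0.0, -1.0, -0.0], [0.001, 0.0, -1.0]]
wrist_force: [0.6, -0.3, -0.5]
gripper_width: 0.656
```

Request:
{"api": "drive_tool", "payload": {
  "series": [
    [0,0,0,0],
    [0,0,0,0],
    [0,0,0,0],
    [0,0,0,0],
    [0,0,0,0]
  ],
  "fingers": 80
}}

```text
time_s: 18.73
tcp_pos: [0.5532, -0.3489, 0.0952]
ee_rot: [[1.0, 0.0, -0.0], [0.0, -1.0, -0.0], [-0.0, 0.0, -1.0]]
wrist_force: [0.5, -0.5, -0.9]
gripper_width: 0.917
```

Request:
{"api": "drive_tool", "payload": {
  "series": [
    [0,0,-0.3,0],
    [0,0,-0.7,0],
    [0,0,-1,0],
    [0,0,-1,0]
  ]
}}

```text
time_s: 19.23
tcp_pos: [0.5547, -0.3496, 0.2194]
ee_rot: [[1.0, 0.001, 0.007], [0.001, -1.0, -0.003], [0.007, 0.003, -1.0]]
wrist_force: [-0.1, -0.2, -0.1]
gripper_width: 0.919
```

```bash
python3 - <<'E'
from seg import *
s=telemetry.sense();R=s["ee_rot"];print(s["tcp_pos"],s["time_s"],np.degrees(np.arctan2(R[1,0],R[0,0])),s["joints"].round(1))
c=cam("wrist");hsv=cv2.cvtColor(c["color"],cv2.COLOR_BGR2HSV)
m=cv2.inRange(hsv,(0,130,30),(8,255,255));m[320:]=0;m[:120]=0;m[:,:230]=0;m[:,400:]=0
p=np.argwhere(cv2.morphologyEx(m,cv2.MORPH_OPEN,np.ones((3,3)))>0)[:,::-1];h=cv2.convexHull(p.astype(np.int32))
print(cv2.boundingRect(h),circ(c,h,.054))
def go(p,q,psi,psi2):
    a=np.radians(psi);d=np.array(q)-p;return (np.array([np.cos(a)*d[0]+np.sin(a)*d[1],np.sin(a)*d[0]-np.cos(a)*d[1]])/.12).round(3),round(-np.radians(psi2-psi)/2,3)
E
```

```text
[ 0.5546855  -0.34960507  0.2194384 ] 19.225 0.03788428429901935 [-1.810e+01  2.790e+01 -1.000e+00  1.000e-01 -6.070e+01  1.081e+02]
(280, 200, 66, 26) (569.3, -348.5, 'd', 47.1)
```

Request:
{"api": "drive_tool", "payload": {
  "series": [
    [-0.05,-0.5,0,0],
    [-0.1,-1,0,0]
  ],
  "fingers": 48
}}

```text
time_s: 19.52
tcp_pos: [0.5401, -0.2279, 0.2132]
ee_rot: [[1.0, -0.002, -0.003], [-0.002, -1.0, 0.001], [-0.003, -0.001, -1.0]]
wrist_force: [1.3, 1.1, 0.2]
gripper_width: 0.775
```

Request:
{"api": "drive_tool", "payload": {
  "series": [
    [-0.05,-0.5,0,0],
    [-0.1,-1,0,0]
  ]
}}

```text
time_s: 19.77
tcp_pos: [0.528, -0.1072, 0.2137]
ee_rot: [[1.0, -0.0, -0.003], [-0.0, -1.0, 0.0], [-0.003, -0.0, -1.0]]
wrist_force: [1.1, 0.7, 0.2]
gripper_width: 0.583
```

Request:
{"api": "drive_tool", "payload": {
  "series": [
    [-0.05,-0.5,0,0],
    [-0.1,-1,0,0]
  ]
}}

```text
time_s: 20.02
tcp_pos: [0.5159, 0.0128, 0.2139]
ee_rot: [[1.0, -0.0, -0.003], [-0.0, -1.0, -0.001], [-0.003, 0.001, -1.0]]
wrist_force: [-0.2, 0.0, 0.4]
gripper_width: 0.557
```

Request:
{"api": "drive_tool", "payload": {
  "series": [
    [-0.116,-0.46,0,0.2],
    [-0.116,-0.46,0,0.419],
    [-0.116,-0.46,0,0.419],
    [-0.116,-0.46,0,0.419],
    [-0.116,-0.46,0,0.419],
    [-0.116,-0.46,0,0.419],
    [-0.116,-0.46,0,0.419],
    [-0.116,-0.46,0,0.419]
  ]
}}

```text
time_s: 21.02
tcp_pos: [0.5031, 0.0662, 0.2149]
ee_rot: [[0.67, -0.743, -0.001], [-0.743, -0.67, -0.0], [-0.0, 0.001, -1.0]]
wrist_force: [0.5, -0.0, -0.0]
gripper_width: 0.554
```

```bash
python3 - <<'E'
from seg import *
s=telemetry.sense();R=s["ee_rot"];print(s["tcp_pos"],s["time_s"],np.degrees(np.arctan2(R[1,0],R[0,0])),s["joints"].round(1))
c=cam("wrist");pickle.dump(c,open("w9.pkl","wb"));cv2.imwrite("pics/w9.png",c["color"])
m=mask(c,(45,100,30),(75,255,255));print("drv",rect(c,m,.0115),cv2.boundingRect(m))
m=mask(c,(10,120,90),(25,255,255),(0,60,640,290));print("gouge?",rect(c,m,.0115),cv2.boundingRect(m))
E
```

```text
[0.503091   0.06620723 0.21491105] 21.025 -47.95887503930355 [ 25.9  14.9 -22.2  -0.  -52.9  16.2]
drv {'c': (507.9, 61.0), 'L': 101.0, 'W': 24.9, 'longdir': -48.3} (300, 154, 32, 121)
gouge? {'c': (681.3, 177.2), 'L': 180.1, 'W': 114.3, 'longdir': -50.1} (0, 60, 139, 227)
```

View pics/w9.png

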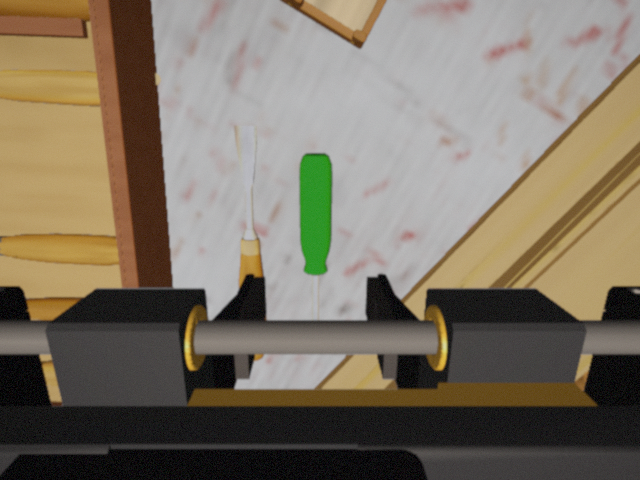

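Driver (cols 300–332) is centred and aligned with the fingers; gouge at column 250 leaves room. Gripping it.

Request:
{"api": "drive_tool", "payload": {
  "series": [
    [0,0,0.4,0],
    [0,0,0.8,0],
    [0,0,1,0],
    [0,0,1,0]
  ]
}}

```text
time_s: 21.58
tcp_pos: [0.5022, 0.0658, 0.0935]
ee_rot: [[0.669, -0.743, -0.004], [-0.743, -0.669, -0.002], [-0.001, 0.005, -1.0]]
wrist_force: [0.2, 0.7, -0.5]
gripper_width: 0.553
```

Request:
{"api": "drive_tool", "payload": {
  "series": [
    [0,0,0.1,0],
    [0,0,0.165,0],
    [0,0,0.165,0],
    [0,0,0.165,0]
  ]
}}

```text
time_s: 22.08
tcp_pos: [0.5035, 0.0664, 0.0758]
ee_rot: [[0.669, -0.743, 0.001], [-0.743, -0.669, 0.0], [0.0, -0.001, -1.0]]
wrist_force: [0.0, -0.4, -0.2]
gripper_width: 0.553
```

Request:
{"api": "drive_tool", "payload": {
  "series": [
    [0,0,0,0],
    [0,0,0,0],
    [0,0,0,0],
    [0,0,0,0],
    [0,0,0,0],
    [0,0,0,0]
  ],
  "fingers": 15
}}

```text
time_s: 22.82
tcp_pos: [0.5032, 0.0663, 0.0755]
ee_rot: [[0.669, -0.743, -0.0], [-0.743, -0.669, -0.0], [0.0, 0.0, -1.0]]
wrist_force: [-0.7, 0.3, 2.8]
gripper_width: 0.294
```

Request:
{"api": "drive_tool", "payload": {
  "series": [
    [0,0,-0.2,0],
    [0,0,-0.5,0],
    [0,0,-0.9,0],
    [0,0,-0.9,0],
    [0,0,-0.9,0]
  ]
}}

```text
time_s: 23.45
tcp_pos: [0.5026, 0.0661, 0.1828]
ee_rot: [[0.669, -0.744, -0.001], [-0.744, -0.669, 0.0], [-0.001, 0.001, -1.0]]
wrist_force: [-0.0, -0.3, -0.8]
gripper_width: 0.29
```

Request:
{"api": "drive_tool", "payload": {
  "series": [
    [0.4,0.1,0,0],
    [0.8,0.2,0,0],
    [0.96,0.2,0,0]
  ]
}}

```text
time_s: 23.82
tcp_pos: [0.5623, -0.0374, 0.1813]
ee_rot: [[0.667, -0.745, -0.004], [-0.745, -0.667, -0.001], [-0.002, 0.003, -1.0]]
wrist_force: [0.2, 0.1, -1.0]
gripper_width: 0.291
```

Request:
{"api": "drive_tool", "payload": {
  "series": [
    [0.4,0.1,0,0.08],
    [0.8,0.235,0,0.17],
    [0.967,0.235,0,0.25],
    [0.967,0.235,0,0.25],
    [0.967,0.235,0,0.25],
    [0.967,0.235,0,0.25]
  ]
}}

```text
time_s: 24.58
tcp_pos: [0.6187, -0.1395, 0.1832]
ee_rot: [[0.233, -0.972, -0.001], [-0.972, -0.233, 0.0], [-0.0, 0.001, -1.0]]
wrist_force: [0.4, -1.0, -0.5]
gripper_width: 0.297
```

```bash
python3 - <<'E'
from seg import *
s=telemetry.sense();R=s["ee_rot"];print(s["tcp_pos"],s["time_s"],np.degrees(np.arctan2(R[1,0],R[0,0])),s["joints"].round(1))
c=cam("wrist");pickle.dump(c,open("w10.pkl","wb"));cv2.imwrite("pics/w10.png",c["color"])
E
```

```text
[ 0.6186578  -0.1394546   0.18317833] 24.575 -76.52324153863067 [  1.9  28.1  -6.4  -0.  -55.6  11.6]
```

View pics/w10.png

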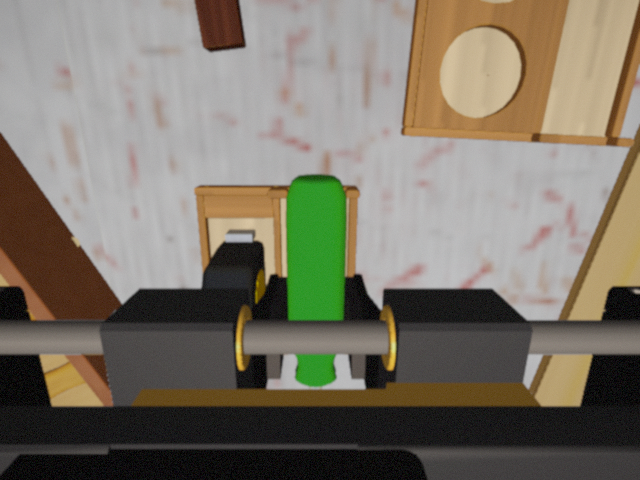

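Driver is lined up over the lane (columns 288–345 between the end-board notch posts at about 280–350). Lowering.

Request:
{"api": "drive_tool", "payload": {
  "series": [
    [0.008,0,0.25,0],
    [0.008,0,0.5,0],
    [0.008,0,0.62,0],
    [0.008,0,0.7,0],
    [0.008,0,0.75,0],
    [0.008,0,0.77,0],
    [0.008,0,0.77,0],
    [0.008,0,0.77,0]
  ]
}}

```text
time_s: 25.62
tcp_pos: [0.6197, -0.1415, 0.0916]
ee_rot: [[0.231, -0.973, 0.001], [-0.973, -0.231, -0.0], [0.0, -0.001, -1.0]]
wrist_force: [-0.3, 0.8, -0.8]
gripper_width: 0.291
```

Request:
{"api": "drive_tool", "payload": {
  "series": [
    [0,0,0,0],
    [0,0,0,0],
    [0,0,0,0],
    [0,0,0,0]
  ],
  "fingers": 37
}}

```text
time_s: 26.12
tcp_pos: [0.6194, -0.1414, 0.0911]
ee_rot: [[0.231, -0.973, 0.0], [-0.973, -0.231, -0.0], [0.0, -0.0, -1.0]]
wrist_force: [0.1, -0.1, -0.3]
gripper_width: 0.426
```

Request:
{"api": "drive_tool", "payload": {
  "series": [
    [0,0,-0.2,0],
    [0,0,-0.5,0],
    [0,0,-1,0],
    [0,0,-1,0],
    [0,0,-1,0]
  ]
}}

```text
time_s: 26.75
tcp_pos: [0.619, -0.1413, 0.211]
ee_rot: [[0.231, -0.973, -0.0], [-0.973, -0.231, 0.001], [-0.001, -0.0, -1.0]]
wrist_force: [-1.1, -0.8, -0.6]
gripper_width: 0.432
```

```bash
python3 - <<'E'
from seg import *
s=telemetry.sense();R=s["ee_rot"];print(s["tcp_pos"],s["time_s"],np.degrees(np.arctan2(R[1,0],R[0,0])),s["joints"].round(1))
c=cam("wrist");pickle.dump(c,open("w11.pkl","wb"));cv2.imwrite("pics/w11.png",c["color"])
m=mask(c,(45,100,30),(75,255,255));d=rect(c,m,.0255);print("drv",d,cv2.boundingRect(m))
a=np.radians(13.4);Rt=np.array([[np.cos(a),-np.sin(a)],[np.sin(a),np.cos(a)]])
print("handle centre in tray",Rt.T@(np.array(d["c"])-[640,-106.2]))
E
```

```text
[ 0.61896597 -0.14130422  0.21095964] 26.75 -76.6704618455169 [  1.7  26.6  -4.4  -0.  -58.9  11.6]
drv {'c': (621.5, -148.4), 'L': 99.6, 'W': 25.0, 'longdir': -76.3} (298, 156, 34, 126)
handle centre in tray [-27.77611527 -36.76380585]
```

Driver measured in place: handle centre at tray (-27.8, -36.8) mm, so its origin is about (-28, -1) mm. Next the gouge.

Request:
{"api": "drive_tool", "payload": {
  "series": [
    [-0.4,0.05,0,0],
    [-0.85,0.1,0,0]
  ],
  "fingers": 50
}}

```text
time_s: 27.05
tcp_pos: [0.583, -0.0447, 0.2088]
ee_rot: [[0.229, -0.973, -0.004], [-0.973, -0.229, -0.001], [-0.0, 0.004, -1.0]]
wrist_force: [0.3, 0.3, -0.6]
gripper_width: 0.541
```

Request:
{"api": "drive_tool", "payload": {
  "series": [
    [-0.4,0.05,0,0],
    [-0.85,0.1,0,0]
  ]
}}

```text
time_s: 27.3
tcp_pos: [0.5476, 0.0525, 0.2093]
ee_rot: [[0.23, -0.973, -0.003], [-0.973, -0.23, -0.001], [0.0, 0.003, -1.0]]
wrist_force: [0.7, 0.8, 0.1]
gripper_width: 0.572
```

Request:
{"api": "drive_tool", "payload": {
  "series": [
    [-0.4,0.1,0,-0.1],
    [-0.832,0.15,0,-0.242],
    [-0.832,0.15,0,-0.242],
    [-0.832,0.15,0,-0.242],
    [-0.832,0.15,0,-0.242],
    [-0.832,0.15,0,-0.242]
  ]
}}

```text
time_s: 28.05
tcp_pos: [0.5084, 0.1438, 0.2106]
ee_rot: [[0.656, -0.755, -0.001], [-0.755, -0.656, -0.0], [-0.0, 0.001, -1.0]]
wrist_force: [-0.5, 0.0, -0.6]
gripper_width: 0.572
```

```bash
python3 - <<'E'
from seg import *
s=telemetry.sense();R=s["ee_rot"];print(s["tcp_pos"],s["time_s"],np.degrees(np.arctan2(R[1,0],R[0,0])),s["joints"].round(1))
c=cam("wrist");pickle.dump(c,open("w12.pkl","wb"));cv2.imwrite("pics/w12.png",c["color"][:300])
m=mask(c,(10,120,90),(25,255,255),(260,100,380,300));print("gouge",rect(c,m,.0115),cv2.boundingRect(m))
E
```

```text
[0.50842939 0.14380364 0.21057583] 28.05 -49.04056817418865 [ 33.4  17.1 -19.7  -0.  -53.2   7.6]
gouge {'c': (496.8, 157.3), 'L': 94.2, 'W': 22.9, 'longdir': -48.4} (302, 191, 28, 109)
```

View pics/w12.png

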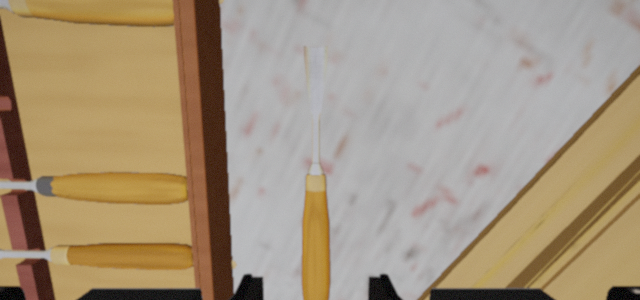

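Gouge is centred (column 316), blade tip 133 mm ahead of the tool's axis, i.e. grip at y≈+30. Gripping.

Request:
{"api": "drive_tool", "payload": {
  "series": [
    [0,0,0.4,0],
    [0,0,0.8,0],
    [0,0,1,0],
    [0,0,1,0]
  ]
}}

```text
time_s: 28.6
tcp_pos: [0.5075, 0.1434, 0.0892]
ee_rot: [[0.656, -0.755, -0.004], [-0.755, -0.656, -0.003], [-0.001, 0.005, -1.0]]
wrist_force: [0.5, 0.3, -0.3]
gripper_width: 0.576
```

Request:
{"api": "drive_tool", "payload": {
  "series": [
    [0,0,0.08,0],
    [0,0,0.125,0],
    [0,0,0.125,0],
    [0,0,0.125,0]
  ]
}}

```text
time_s: 29.1
tcp_pos: [0.5086, 0.1447, 0.0765]
ee_rot: [[0.657, -0.754, 0.001], [-0.754, -0.657, 0.001], [0.0, -0.001, -1.0]]
wrist_force: [0.2, 0.2, -0.5]
gripper_width: 0.575
```

Request:
{"api": "drive_tool", "payload": {
  "series": [
    [0,0,0,0],
    [0,0,0,0],
    [0,0,0,0],
    [0,0,0,0],
    [0,0,0,0],
    [0,0,0,0]
  ],
  "fingers": 12
}}

```text
time_s: 29.85
tcp_pos: [0.5083, 0.1444, 0.076]
ee_rot: [[0.657, -0.754, -0.0], [-0.754, -0.657, -0.0], [-0.0, 0.0, -1.0]]
wrist_force: [0.3, 1.0, 0.4]
gripper_width: 0.235
```

Request:
{"api": "drive_tool", "payload": {
  "series": [
    [0,0,-0.2,0],
    [0,0,-0.5,0],
    [0,0,-0.9,0],
    [0,0,-0.9,0],
    [0,0,-0.9,0]
  ]
}}

```text
time_s: 30.48
tcp_pos: [0.5077, 0.1442, 0.1835]
ee_rot: [[0.657, -0.754, -0.001], [-0.754, -0.657, 0.0], [-0.001, 0.001, -1.0]]
wrist_force: [-1.4, 0.3, -1.0]
gripper_width: 0.24
```

Request:
{"api": "drive_tool", "payload": {
  "series": [
    [0.3,0.3,0,0],
    [0.6,0.6,0,0],
    [0.86,0.89,0,0]
  ]
}}

```text
time_s: 30.85
tcp_pos: [0.4945, -0.0051, 0.1822]
ee_rot: [[0.657, -0.754, -0.004], [-0.754, -0.657, -0.001], [-0.002, 0.003, -1.0]]
wrist_force: [0.4, 0.7, -0.4]
gripper_width: 0.233
```

Request:
{"api": "drive_tool", "payload": {
  "series": [
    [0.3,0.3,0,0],
    [0.6,0.6,0,0],
    [0.86,0.89,0,0]
  ]
}}

```text
time_s: 31.22
tcp_pos: [0.4818, -0.1531, 0.1823]
ee_rot: [[0.657, -0.754, -0.004], [-0.754, -0.657, 0.0], [-0.002, 0.003, -1.0]]
wrist_force: [0.5, 0.3, -0.5]
gripper_width: 0.235
```

Request:
{"api": "drive_tool", "payload": {
  "series": [
    [0.3,0.3,0,0.08],
    [0.6,0.6,0,0.17],
    [0.858,0.887,0,0.265],
    [0.858,0.887,0,0.265],
    [0.858,0.887,0,0.265],
    [0.858,0.887,0,0.265]
  ]
}}

```text
time_s: 31.98
tcp_pos: [0.4703, -0.2979, 0.1834]
ee_rot: [[0.188, -0.982, -0.001], [-0.982, -0.188, 0.001], [-0.001, 0.001, -1.0]]
wrist_force: [-0.5, 0.6, -0.1]
gripper_width: 0.232
```

```bash
python3 - <<'E'
from seg import *
s=telemetry.sense();R=s["ee_rot"];print(s["tcp_pos"],s["time_s"],np.degrees(np.arctan2(R[1,0],R[0,0])),s["joints"].round(1))
c=cam("wrist");pickle.dump(c,open("w13.pkl","wb"));cv2.imwrite("pics/w13.png",c["color"][:400])
E
```

```text
[ 0.47033632 -0.29794025  0.18342516] 31.975 -79.17668423339286 [-15.7  21.4 -17.7  -0.  -50.9  26.5]
```

View pics/w13.png

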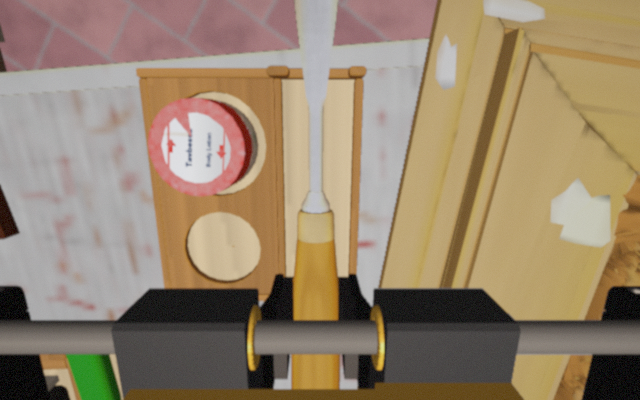

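Gouge is centred over the lane (column 316; notch posts at about 285 and 350), and the pot stands in its well. Lowering.

Request:
{"api": "drive_tool", "payload": {
  "series": [
    [0.006,0,0.25,0],
    [0.006,0,0.5,0],
    [0.006,0,0.62,0],
    [0.006,0,0.7,0],
    [0.006,0,0.75,0],
    [0.006,0,0.765,0],
    [0.006,0,0.765,0],
    [0.006,0,0.765,0]
  ]
}}

```text
time_s: 33.02
tcp_pos: [0.4708, -0.2999, 0.0928]
ee_rot: [[0.186, -0.983, 0.001], [-0.983, -0.186, -0.0], [0.001, -0.001, -1.0]]
wrist_force: [0.2, 1.2, -0.4]
gripper_width: 0.232
```

Request:
{"api": "drive_tool", "payload": {
  "series": [
    [0,0,0,0],
    [0,0,0,0],
    [0,0,0,0],
    [0,0,0,0]
  ],
  "fingers": 34
}}

```text
time_s: 33.52
tcp_pos: [0.4706, -0.2997, 0.0923]
ee_rot: [[0.186, -0.983, 0.0], [-0.983, -0.186, -0.0], [0.0, -0.0, -1.0]]
wrist_force: [-0.1, 0.4, 0.4]
gripper_width: 0.391
```

Request:
{"api": "drive_tool", "payload": {
  "series": [
    [0,0,-0.2,0],
    [0,0,-0.5,0],
    [0,0,-1,0],
    [0,0,-1,0],
    [0,0,-1,0]
  ]
}}

```text
time_s: 34.15
tcp_pos: [0.4702, -0.2995, 0.2122]
ee_rot: [[0.186, -0.983, 0.0], [-0.983, -0.186, 0.0], [-0.0, -0.0, -1.0]]
wrist_force: [-0.1, -0.0, -0.7]
gripper_width: 0.393
```

```bash
python3 - <<'E'
from seg import *
s=telemetry.sense();R=s["ee_rot"];print(s["tcp_pos"],s["time_s"],np.degrees(np.arctan2(R[1,0],R[0,0])),s["joints"].round(1))
c=cam("wrist");pickle.dump(c,open("w14.pkl","wb"));cv2.imwrite("pics/w14.png",c["color"])
m=mask(c,(10,130,90),(25,255,255),(295,150,337,320));g=rect(c,m,.0255);print("gouge",g,cv2.boundingRect(m))
E
```

```text
[ 0.47016311 -0.29947226  0.21215633] 34.15 -79.30659536661115 [-15.8  19.6 -15.7  -0.  -54.7  26.6]
gouge {'c': (466.8, -279.8), 'L': 103.7, 'W': 33.5, 'longdir': -79.3} (295, 190, 42, 124)
```

Released. Next the jar.

Request:
{"api": "drive_tool", "payload": {
  "series": [
    [-0.5,-0.08,-0.2,0],
    [-1,-0.16,-0.2,0]
  ],
  "fingers": 75
}}

```text
time_s: 34.45
tcp_pos: [0.4673, -0.1785, 0.2359]
ee_rot: [[0.184, -0.983, -0.0], [-0.983, -0.184, -0.0], [0.0, 0.0, -1.0]]
wrist_force: [-0.0, 0.7, 0.2]
gripper_width: 0.541
```

Request:
{"api": "drive_tool", "payload": {
  "series": [
    [-0.5,-0.08,0,0],
    [-1,-0.16,0,0]
  ]
}}

```text
time_s: 34.7
tcp_pos: [0.4628, -0.056, 0.2349]
ee_rot: [[0.186, -0.983, -0.003], [-0.983, -0.186, -0.001], [0.0, 0.003, -1.0]]
wrist_force: [-0.3, -0.2, -0.2]
gripper_width: 0.759
```

Request:
{"api": "drive_tool", "payload": {
  "series": [
    [-0.5,-0.08,0,0],
    [-1,-0.16,0,0]
  ]
}}

```text
time_s: 34.95
tcp_pos: [0.4593, 0.0655, 0.2349]
ee_rot: [[0.186, -0.983, -0.002], [-0.983, -0.186, -0.001], [0.001, 0.003, -1.0]]
wrist_force: [1.7, -0.2, 0.1]
gripper_width: 0.855
```

Request:
{"api": "drive_tool", "payload": {
  "series": [
    [-0.5,-0.08,0,0],
    [-1,-0.16,0,0]
  ]
}}

```text
time_s: 35.2
tcp_pos: [0.4558, 0.187, 0.2348]
ee_rot: [[0.186, -0.982, -0.002], [-0.982, -0.186, -0.002], [0.001, 0.003, -1.0]]
wrist_force: [1.2, 0.1, 0.1]
gripper_width: 0.861
```

Request:
{"api": "drive_tool", "payload": {
  "series": [
    [-0.5,-0.08,0,0],
    [-1,-0.16,0,0]
  ]
}}

```text
time_s: 35.45
tcp_pos: [0.4525, 0.3084, 0.2345]
ee_rot: [[0.186, -0.982, -0.002], [-0.982, -0.186, -0.003], [0.002, 0.003, -1.0]]
wrist_force: [1.1, -0.5, 1.2]
gripper_width: 0.861
```

Request:
{"api": "drive_tool", "payload": {
  "series": [
    [-0.417,-0.067,0,-0.2],
    [-0.417,-0.067,0,-0.692],
    [-0.417,-0.067,0,-0.692],
    [-0.417,-0.067,0,-0.692],
    [-0.417,-0.067,0,-0.692],
    [-0.417,-0.067,0,-0.692],
    [-0.417,-0.067,0,-0.692],
    [-0.417,-0.067,0,-0.692],
    [-0.417,-0.067,0,-0.692],
    [-0.417,-0.067,0,-0.692]
  ]
}}

```text
time_s: 36.7
tcp_pos: [0.4517, 0.3572, 0.2352]
ee_rot: [[1.0, -0.001, -0.001], [-0.001, -1.0, -0.002], [-0.001, 0.002, -1.0]]
wrist_force: [-0.2, 0.2, 0.2]
gripper_width: 0.864
```

```bash
python3 - <<'E'
from seg import *
s=telemetry.sense();R=s["ee_rot"];print(s["tcp_pos"],s["time_s"],np.degrees(np.arctan2(R[1,0],R[0,0])),s["joints"].round(1))
c=cam("wrist");pickle.dump(c,open("w15.pkl","wb"));cv2.imwrite("pics/w15.png",c["color"][:320])
m=mask(c,(0,0,0),(180,255,75),(250,130,390,272));print("jar",circ(c,m,.105),cv2.boundingRect(m))
E
```

```text
[0.45174381 0.35721208 0.23518876] 36.7 -0.052564075054113125 [ 54.4  20.  -11.3  -0.  -58.8  35.5]
jar (459.9, 360.0, 'd', 40.9) (278, 213, 65, 50)
```

The picture limit is reached, so from here on I check by numbers only.

```bash
python3 - <<'E'
from seg import *
c=load("w15.pkl");hsv=cv2.cvtColor(c["color"],cv2.COLOR_BGR2HSV)
for vmax in (60,80,95,110):
    m=((hsv[...,2]<vmax)|((hsv[...,0]>40)&(hsv[...,0]<85)&(hsv[...,1]>110))).astype(np.uint8)*255
    m=cv2.morphologyEx(m,cv2.MORPH_OPEN,np.ones((3,3)))
    n,l,st,ce=cv2.connectedComponentsWithStats(m[:272,240:400])
    k=1+np.argmax(st[1:,4]); p=np.argwhere(l==k)[:,::-1]+[240,0];h=cv2.convexHull(p.astype(np.int32))
    print(vmax,cv2.boundingRect(h),circ(c,h,.105))
print("expected centre px",px(c,[.452,.3585,.105]),px(c,[.4295,.3585,.105]),px(c,[.4745,.3585,.105]))
for v in (215,225,235,245,255,265): print(v,"".join("#" if x<60 else "+" if x<90 else "." for x in hsv[v,256:380:2,2]))
E
```

```text
60 (292, 234, 39, 38) (452.5, 360.3, 'd', 27.0)
80 (277, 213, 66, 59) (456.4, 360.4, 'd', 45.4)
95 (276, 213, 67, 59) (455.9, 360.2, 'd', 46.5)
110 (276, 212, 67, 60) (456.5, 360.6, 'd', 46.7)
expected centre px (np.float64(312.2638168671173), np.float64(253.80628205661912)) (np.float64(312.3583172022963), np.float64(286.3709315629902)) (np.float64(312.16404532888), np.float64(219.42518523555373))
215 ....................+############+............................
225 ..............####++++++++++++++++++####++....................
235 ...........+#+++++++++++++++....+++++++++##...................
245 ...........+++++++++++++++++++.......+++++++..................
255 ..........++++++....++++++++++++......+++++...................
265 ............+++++++.....+++........+++++++....................
```

Request:
{"api": "drive_tool", "payload": {
  "series": [
    [0.012,-0.023,0,0],
    [0.012,-0.023,0.3,0],
    [0.012,-0.023,0.6,0],
    [0.012,-0.023,0.8,0],
    [0.012,-0.023,0.9,0],
    [0.012,-0.023,0.9,0],
    [0.012,-0.023,0.9,0]
  ]
}}

```text
time_s: 37.62
tcp_pos: [0.4539, 0.3609, 0.1293]
ee_rot: [[1.0, 0.0, 0.002], [0.0, -1.0, 0.002], [0.002, -0.002, -1.0]]
wrist_force: [-0.2, -0.1, -0.3]
gripper_width: 0.858
```

Request:
{"api": "drive_tool", "payload": {
  "series": [
    [0,0,0,0],
    [0,0,0,0],
    [0,0,0,0],
    [0,0,0,0],
    [0,0,0,0],
    [0,0,0,0]
  ],
  "fingers": 35
}}

```text
time_s: 38.38
tcp_pos: [0.4534, 0.3603, 0.1283]
ee_rot: [[1.0, 0.0, 0.0], [0.0, -1.0, 0.0], [0.0, -0.0, -1.0]]
wrist_force: [0.5, -0.3, 0.4]
gripper_width: 0.511
```

Request:
{"api": "drive_tool", "payload": {
  "series": [
    [0,0,-0.15,0],
    [0,0,-0.4,0],
    [0,0,-0.75,0],
    [0,0,-0.75,0],
    [0,0,-0.75,0]
  ]
}}

```text
time_s: 39.0
tcp_pos: [0.4528, 0.3597, 0.2173]
ee_rot: [[1.0, -0.0, -0.002], [-0.0, -1.0, -0.001], [-0.002, 0.001, -1.0]]
wrist_force: [-0.3, 0.3, -1.6]
gripper_width: 0.504
```

```bash
python3 - <<'E'
from seg import *
s=telemetry.sense();print(s["tcp_pos"],s["time_s"],s["wrist_force"],s["gripper_width"]*87)
c=cam("wrist");pickle.dump(c,open("w16.pkl","wb"));hsv=cv2.cvtColor(c["color"],cv2.COLOR_BGR2HSV)
g=cv2.inRange(hsv,(40,90,20),(85,255,255));g[300:]=0
n,l,st,ce=cv2.connectedComponentsWithStats(g);print([ (st[i].tolist(),ce[i].round(0)) for i in range(1,n) if st[i,4]>150])
E
```

```text
[0.45275456 0.35965204 0.21729346] 39.0 [-0.28528782  0.33538064 -1.64562591] 43.82022199135959
[([330, 232, 23, 32, 223], array([338., 249.])), ([274, 242, 14, 33, 154], array([281., 259.]))]
```

Request:
{"api": "drive_tool", "payload": {
  "series": [
    [0.03,0.3,0,0],
    [0.07,0.7,0,0],
    [0.1,1,0,0]
  ]
}}

```text
time_s: 39.42
tcp_pos: [0.4646, 0.2381, 0.2165]
ee_rot: [[1.0, -0.0, -0.003], [-0.0, -1.0, -0.003], [-0.003, 0.003, -1.0]]
wrist_force: [0.4, 1.0, -1.6]
gripper_width: 0.508
```

Request:
{"api": "drive_tool", "payload": {
  "series": [
    [0.03,0.33,0,0],
    [0.07,0.67,0,0],
    [0.1,1,0,0]
  ]
}}

```text
time_s: 39.8
tcp_pos: [0.4768, 0.1186, 0.2167]
ee_rot: [[1.0, 0.0, -0.003], [0.0, -1.0, -0.002], [-0.003, 0.002, -1.0]]
wrist_force: [1.3, 0.6, -2.1]
gripper_width: 0.509
```

Request:
{"api": "drive_tool", "payload": {
  "series": [
    [0.03,0.33,0,0],
    [0.07,0.67,0,0],
    [0.1,1,0,0]
  ]
}}

```text
time_s: 40.17
tcp_pos: [0.4888, -0.0013, 0.2168]
ee_rot: [[1.0, 0.0, -0.003], [0.0, -1.0, -0.001], [-0.003, 0.001, -1.0]]
wrist_force: [-0.1, 0.8, -1.1]
gripper_width: 0.509
```

Request:
{"api": "drive_tool", "payload": {
  "series": [
    [0.03,0.33,0,0],
    [0.07,0.67,0,0],
    [0.1,1,0,0]
  ]
}}

```text
time_s: 40.55
tcp_pos: [0.5008, -0.1211, 0.2167]
ee_rot: [[1.0, 0.0, -0.003], [0.0, -1.0, -0.0], [-0.003, 0.0, -1.0]]
wrist_force: [0.2, 0.1, -0.4]
gripper_width: 0.512
```

Request:
{"api": "drive_tool", "payload": {
  "series": [
    [0.03,0.33,0,0],
    [0.07,0.67,0,0],
    [0.1,1,0,0]
  ]
}}

```text
time_s: 40.92
tcp_pos: [0.5129, -0.241, 0.2164]
ee_rot: [[1.0, -0.0, -0.003], [-0.0, -1.0, 0.001], [-0.003, -0.001, -1.0]]
wrist_force: [-0.2, -0.4, -1.8]
gripper_width: 0.509
```

Request:
{"api": "drive_tool", "payload": {
  "series": [
    [0.1,0.2,0,0],
    [0.21,0.28,0,0],
    [0.21,0.28,0,0],
    [0.21,0.28,0,0],
    [0.21,0.28,0,0]
  ]
}}

```text
time_s: 41.55
tcp_pos: [0.5382, -0.2727, 0.218]
ee_rot: [[1.0, 0.001, -0.001], [0.001, -1.0, 0.0], [-0.001, -0.0, -1.0]]
wrist_force: [-0.1, 0.0, -1.7]
gripper_width: 0.507
```

```bash
python3 - <<'E'
from seg import *
s=telemetry.sense();R=s["ee_rot"];print(s["tcp_pos"],s["time_s"],np.degrees(np.arctan2(R[1,0],R[0,0])),s["wrist_force"],s["gripper_width"]*87)
a=load("w16.pkl")["color"];c=cam("wrist");pickle.dump(c,open("w17.pkl","wb"))
hsv=cv2.cvtColor(c["color"],cv2.COLOR_BGR2HSV)
g=cv2.inRange(hsv,(40,90,20),(85,255,255));g[300:]=0
n,l,st,ce=cv2.connectedComponentsWithStats(g);print([ (st[i].tolist(),ce[i].round(0)) for i in range(1,n) if st[i,4]>150])
E
```

```text
[ 0.5381684  -0.27270902  0.21796491] 41.55 0.048517768422945244 [-0.14284581  0.03682686 -1.68702723] 44.11580178174707
[([79, 87, 136, 60, 4651], array([149., 117.])), ([329, 232, 24, 32, 221], array([338., 249.])), ([274, 243, 13, 32, 159], array([281., 259.]))]
```

Request:
{"api": "drive_tool", "payload": {
  "series": [
    [0,0.008,0.2,0],
    [0,0.008,0.4,0],
    [0,0.008,0.53,0],
    [0,0.008,0.61,0],
    [0,0.008,0.66,0],
    [0,0.008,0.69,0],
    [0,0.008,0.69,0],
    [0,0.008,0.69,0]
  ]
}}

```text
time_s: 42.6
tcp_pos: [0.539, -0.2744, 0.1359]
ee_rot: [[1.0, 0.0, 0.001], [0.0, -1.0, -0.0], [0.001, 0.0, -1.0]]
wrist_force: [0.8, -0.2, -1.9]
gripper_width: 0.508
```

Request:
{"api": "drive_tool", "payload": {
  "series": [
    [0,0,0.015,0],
    [0,0,0.026,0],
    [0,0,0.026,0],
    [0,0,0.026,0]
  ]
}}

```text
time_s: 43.1
tcp_pos: [0.5388, -0.2744, 0.1324]
ee_rot: [[1.0, 0.0, 0.0], [0.0, -1.0, -0.0], [0.0, 0.0, -1.0]]
wrist_force: [0.2, -0.7, 0.0]
gripper_width: 0.508
```

Request:
{"api": "drive_tool", "payload": {
  "series": [
    [0,0,0,0],
    [0,0,0,0],
    [0,0,0,0],
    [0,0,0,0]
  ],
  "fingers": 58
}}

```text
time_s: 43.6
tcp_pos: [0.5387, -0.2744, 0.1323]
ee_rot: [[1.0, 0.0, 0.0], [0.0, -1.0, -0.0], [0.0, 0.0, -1.0]]
wrist_force: [0.2, -0.4, -0.6]
gripper_width: 0.664
```

Request:
{"api": "drive_tool", "payload": {
  "series": [
    [0,0,-0.15,0],
    [0,0,-0.4,0],
    [0,0,-0.7,0],
    [0,0,-1,0],
    [0,0,-1,0]
  ]
}}

```text
time_s: 44.22
tcp_pos: [0.5401, -0.2748, 0.2561]
ee_rot: [[1.0, 0.001, 0.007], [0.001, -1.0, -0.002], [0.007, 0.002, -1.0]]
wrist_force: [0.7, -1.0, 0.5]
gripper_width: 0.669
```

Request:
{"api": "drive_tool", "payload": {
  "series": [
    [-0.3,-0.4,-0.3,0],
    [-0.6,-0.8,-0.7,0],
    [-0.6,-0.8,-0.7,0],
    [-0.6,-0.8,-0.7,0],
    [-0.6,-0.8,-0.7,0]
  ]
}}

```text
time_s: 44.85
tcp_pos: [0.4667, -0.1786, 0.3348]
ee_rot: [[1.0, -0.0, -0.002], [-0.0, -1.0, 0.0], [-0.002, -0.0, -1.0]]
wrist_force: [-0.5, -0.1, 0.8]
gripper_width: 0.663
```

```bash
python3 - <<'E'
from seg import *
s=telemetry.sense();print(s["tcp_pos"],s["time_s"])
c=cam("wrist");pickle.dump(c,open("w18.pkl","wb"))
hsv=cv2.cvtColor(c["color"],cv2.COLOR_BGR2HSV)
def tray(o,yaw,p):
    a=np.radians(yaw);R=np.array([[np.cos(a),-np.sin(a)],[np.sin(a),np.cos(a)]]);return (R.T@(np.array(p)*1000-o)).round(1)
RT=(np.array([519.9,-319.6]),10.7);HT=(np.array([640,-106.2]),13.4)
for n,p in (("jar",[.5387,-.2738,.109]),("pot",[.553,-.3485,.054]),("tape",[.667,-.0997,.064]),("drv",[.6118,-.1129,.03])): print(n,np.round(px(c,p)))
# pot lid
m=(cv2.inRange(hsv,(0,90,30),(9,255,255))|cv2.inRange(hsv,(172,90,30),(180,255,255)));u,v=map(int,px(c,[.553,-.3485,.054]))
k=np.zeros_like(m);k[max(0,v-60):v+60,max(0,u-60):u+60]=255;m&=k
p=np.argwhere(cv2.morphologyEx(m,cv2.MORPH_OPEN,np.ones((3,3)))>0)[:,::-1]
if len(p):
    h=cv2.convexHull(p.astype(np.int32));d=circ(c,h,.054);print("pot",d,cv2.boundingRect(h),tray(*RT,np.array(d[:2])/1000))
for nm,tr,p,z,roi in (("jar",RT,[.5387,-.2738,.109],.109,45),("tape",HT,[.667,-.0997,.064],.06,60)):
    u,v=map(int,px(c,p));m=((hsv[...,2]<80)&((hsv[...,1]>40)|(nm=="tape"))).astype(np.uint8)*255
    k=np.zeros_like(m);k[max(0,v-roi):max(0,v+roi),max(0,u-roi):u+roi]=255;m&=k
    m=cv2.morphologyEx(m,cv2.MORPH_OPEN,np.ones((3,3)));n,l,st,ce=cv2.connectedComponentsWithStats(m)
    if n>1:
        i=1+np.argmax(st[1:,4]);q=np.argwhere(l==i)[:,::-1];d=circ(c,cv2.convexHull(q.astype(np.int32)),z);print(nm,d,st[i],tray(*tr,np.array(d[:2])/1000))
m=mask(c,(45,100,30),(75,255,255))
if m is not None: d=rect(c,m,.0255);print("drv",d,tray(*HT,np.array(d["c"])/1000))
E
```

```text
[ 0.46673121 -0.17862024  0.33479902] 44.85
jar [430. 134.]
pot [492. 117.]
tape [222. -25.]
drv [248.  54.]
pot (551.6, -344.8, 'd', 64.6) (455, 88, 67, 61) [ 26.5 -30.6]
jar (538.9, -270.1, 'd', 44.8) [ 399  108   50   53 1127] [27.9 45.1]
tape (648.4, -99.3, 'd', 62.8) [188   0  73  24 752] [9.8 4.8]
drv {'c': (621.6, -148.4), 'L': 99.4, 'W': 25.7, 'longdir': -76.2} [-27.7 -36.8]
```

```bash
python3 - <<'E'
from seg import *
a=np.radians(10.7);R=np.array([[np.cos(a),-np.sin(a)],[np.sin(a),np.cos(a)]]);o=np.array([519.9,-319.6])
def tr(c,cnt,z): return (world(c,cnt,z)*1000-o)@R
for nm in("w18.pkl","w14.pkl"):
    c=load(nm);hsv=cv2.cvtColor(c["color"],cv2.COLOR_BGR2HSV)
    for lo in (140,165):
        m=cv2.inRange(hsv,(10,lo,60),(24,255,255));p=np.argwhere(cv2.morphologyEx(m,cv2.MORPH_OPEN,np.ones((2,2)))>0)[:,::-1]
        if not len(p):continue
        q=tr(c,p,.0255);
        for y0,y1 in((0,20),(30,50),(55,70),(88,98),(98,104),(104,110),(110,118)):
            k=q[(q[:,1]>y0)&(q[:,1]<y1)&(abs(q[:,0]+45)<26)];print(nm,lo,(y0,y1),len(k),k[:,0].min().round(1) if len(k) else "",k[:,0].max().round(1) if len(k) else "")
s=cam("side");s0=cv2.imread("pics/side0.png");d=cv2.absdiff(s["color"],s0).max(2)
u,v=map(int,px(s,[.534,.4225,.015]));print("tin px",u,v,"max change near tin",d[v-14:v+14,u-16:u+16].max())
for n,p in (("jar",[.5388,-.2738]),("pot",[.553,-.3485])):
    print(n,[np.round(px(s,p+[z])) .tolist() for z in ((.004,.109) if n=="jar" else (.004,.054))])
m=(d>40).astype(np.uint8);n,l,st,ce=cv2.connectedComponentsWithStats(m);print([x.tolist() for x in st[1:] if x[4]>150 and x[0]>200])
E
```

```text
w18.pkl 140 (0, 20) 357 -70.4 -34.8
w18.pkl 140 (30, 50) 414 -70.2 -33.8
w18.pkl 140 (55, 70) 324 -70.2 -33.6
w18.pkl 140 (88, 98) 149 -55.8 -35.0
w18.pkl 140 (98, 104) 3 -47.2 -44.9
w18.pkl 140 (104, 110) 0  
w18.pkl 140 (110, 118) 0  
w18.pkl 165 (0, 20) 274 -53.5 -34.8
w18.pkl 165 (30, 50) 302 -55.5 -34.2
w18.pkl 165 (55, 70) 221 -56.1 -34.0
w18.pkl 165 (88, 98) 138 -54.9 -35.3
w18.pkl 165 (98, 104) 2 -46.0 -44.9
w18.pkl 165 (104, 110) 0  
w18.pkl 165 (110, 118) 0  
w14.pkl 140 (0, 20) 741 -71.0 -19.0
w14.pkl 140 (30, 50) 777 -70.7 -19.0
w14.pkl 140 (55, 70) 592 -71.0 -19.2
w14.pkl 140 (88, 98) 239 -56.0 -35.2
w14.pkl 140 (98, 104) 79 -52.8 -37.7
w14.pkl 140 (104, 110) 0  
w14.pkl 140 (110, 118) 0  
w14.pkl 165 (0, 20) 525 -54.5 -35.8
w14.pkl 165 (30, 50) 445 -55.6 -34.8
w14.pkl 165 (55, 70) 324 -56.6 -33.8
w14.pkl 165 (88, 98) 173 -55.2 -35.2
w14.pkl 165 (98, 104) 59 -52.7 -37.7
w14.pkl 165 (104, 110) 0  
w14.pkl 165 (110, 118) 0  
tin px 281 193 max change near tin 154
jar [[396.0, 356.0], [400.0, 330.0]]
pot [[418.0, 378.0], [420.0, 366.0]]
[[206, 63, 181, 127, 6652], [255, 186, 17, 33, 441], [320, 188, 76, 92, 2870], [287, 242, 39, 16, 293], [305, 262, 35, 41, 748], [387, 268, 25, 30, 507], [370, 283, 44, 35, 378], [336, 306, 21, 34, 520], [385, 323, 23, 40, 641], [362, 356, 37, 39, 314], [405, 358, 27, 32, 654]]
```

```bash
python3 -c "
from station import order,telemetry
print(telemetry.sense()['time_s'],order.finish_job())"
```

```text
the job is handed in; nothing more can be done
44.95 None
```

I made up both trays and handed the job in at about 45 s; the hand-in gives no verdict.

**Last checks (tray coordinates, mm):**

| Thing | Measured | Target |
|---|---|---|
| Pot | (26.5, -30.6) | (27, -34.5) |
| Jar | (27.9, 45.1) | (27, 41.5) |
| Gouge | x ≈ -45, origin y about -4 to 0, parallel to the notches | (-45, 0) |
| Short screwdriver | (-28, -1), angle within 0.5° | (-29, 0) |

- **Pot and jar:** both readings are drawn about 4 mm towards the camera. The tool let go within about 1 mm of each well's centre, at floor height.
- **Tape measure:** the picture taken just after release showed it inside its bay. The final view cut it off at the image edge, so its last reading (9.8, 4.8) is not valid and I did not check it again.
- **Wax tin:** the area around it did change in the side camera, with a peak of 154. The changed patch lies where the jar used to stand, so I put it down to removing the jar. I did not measure the tin separately.
- **After the jar placing:** I had reached the 16-picture limit, so the jar's grip and placing and all final checks were by numbers only. The arm ended clear of everything.

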